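# Clear the filling plate and crate up the finished bottles

## Task

Using the scraper block, wipe all the broken red cap pieces along the filling plate and off its open end into the blue scrap pan, never touching the pieces with the fingers. Then lift the green top crate off the pile, set it flat on the cleared plate and stand both gold-capped bottles upright in it, one on the floor of each compartment. Leave the scraper lying foot down, flat on its sloped white rest, and leave the grey crates and everything else where they are.

Things in the scene. Friction and masses are not known exactly. Their poses are not given: they have to be found in the camera images.
- station: fixed filling plate with scrap pan; origin on the table under the plate centre, z up. Aluminium plate 180 (x) x 240 (y) mm on a solid block, top 60 mm above the table. Steel lips 5 mm thick stand 12 mm above the plate along both long sides (x = +-85 to +-90 mm; 170 clear between) and the -y end (y = -120 to -115); the +y end is open, the blue scrap pan just beyond it.
- plate_center (a point): centre of the plate's top face
- pan_center (a point): centre of the blue scrap pan's floor, at x 0, y 173 mm of the station, 4 mm above the table; the pan is open-topped, 182 (x) x 106 (y) mm inside, walls 50 mm high (10 mm lower than the plate), from the plate's edge (y = 120) to y = 226 mm
- scraper: scraper block, 250 g, origin at the centre of its underside. Black rubber foot 40 (x) x 80 (y) x 26 (z) mm; on it a yellow upright grip 22 (x) x 66 (y) mm, from 26 to 76 mm high, pinched along x. It is pushed along its x axis, either way. It starts standing on the table.
- rest_deck: white sloped deck of the scraper's rest, a fixed stand. Origin at the centre of its upper face, 80 mm above the table. 66 (x) x 120 (y) mm; the face is this frame's xy plane, z its normal. It slopes 14 degrees, falling toward its own -x side, where a lip 13 mm high stands at x = -33 to -28 mm. The scraper belongs here foot flat on the face, its length along the deck's y.
- crate_top: green crate on top of the pile, 250 g, origin at the centre of its underside. 88 (x) x 178 (y) mm. Feet 38 mm high; floor top 42 mm up; walls 5 mm thick, to 66 mm up; a middle grip rib 12 mm thick (y), 78 long (x), reaches 78 mm up and is pinched along y. Two compartments 78 x 78 mm, centres at y = +-45 mm. Its feet stand in the crate below with 7 mm play; crates stack every 42 mm.
- crate_mid: grey crate like crate_top, below it in the pile; stays
- crate_low: grey crate like crate_top, lowest in the pile; stays
- pile: fixed black base plate of the crate pile, 110 (x) x 200 (y) x 12 mm, origin at the centre of its underside
- chip1: broken red cap piece, 36 (x) x 26 (y) x 9 mm, 12 g, lying loose on the plate; origin at the centre of its underside; may be absent
- chip2: broken red cap piece, 36 (x) x 26 (y) x 9 mm, 12 g, lying loose on the plate; origin at the centre of its underside; may be absent
- chip3: broken red cap piece, 36 (x) x 26 (y) x 9 mm, 12 g, lying loose on the plate; origin at the centre of its underside; may be absent
- chip4: broken red cap piece, 36 (x) x 26 (y) x 9 mm, 12 g, lying loose on the plate; origin at the centre of its underside; may be absent
- chip5: broken red cap piece, 36 (x) x 26 (y) x 9 mm, 12 g, lying loose on the plate; origin at the centre of its underside; may be absent
- chip6: broken red cap piece, 36 (x) x 26 (y) x 9 mm, 12 g, lying loose on the plate; origin at the centre of its underside; may be absent
- chip7: broken red cap piece, 36 (x) x 26 (y) x 9 mm, 12 g, lying loose on the plate; origin at the centre of its underside; may be absent
- bottle1: stout amber bottle with a gold cap, 300 g, body 62 mm in diameter up to 66 mm high, then shoulder and neck, 105 mm in all; origin at the centre of its underside
- bottle2: stout amber bottle with a gold cap, 300 g, body 62 mm in diameter up to 66 mm high, then shoulder and neck, 105 mm in all; origin at the centre of its underside
- spare1: amber bottle with a black cap, same size as the gold-capped ones; a bystander to be left alone; origin at the centre of its underside
- spare2: amber bottle with a black cap, same size as the gold-capped ones; a bystander to be left alone; origin at the centre of its underside
- beaker: white plastic beaker, 70 mm across, 80 mm high; a bystander to be left alone; origin at the centre of its underside
- jar: glass jar with white lid, 64 mm across, 80 mm high; a bystander to be left alone; origin at the centre of its underside
- wrench: steel wrench 160 mm long, lying; a bystander to be left alone; origin at the centre of its underside

How it is judged (in metres and radians):
On the way, in this order (a step that is already met when the one before it is completed fails the run):
1. the scraper is brought down onto the filling plate (x of scraper in the frame of station between -0.09 and 0.09 m and y of scraper in the frame of station between -0.13 and 0.15 m and z of scraper in the frame of station between 0.052 and 0.069 m), for 0.1 s.
2. all the cap pieces lie in the scrap pan (x of chip1 in the frame of station between -0.093 and 0.093 m and y of chip1 in the frame of station between 0.115 and 0.228 m and z of chip1 in the frame of station between -0.01 and 0.055 m and x of chip2 in the frame of station between -0.093 and 0.093 m and y of chip2 in the frame of station between 0.115 and 0.228 m and z of chip2 in the frame of station between -0.01 and 0.055 m and x of chip3 in the frame of station between -0.093 and 0.093 m and y of chip3 in the frame of station between 0.115 and 0.228 m and z of chip3 in the frame of station between -0.01 and 0.055 m and x of chip4 in the frame of station between -0.093 and 0.093 m and y of chip4 in the frame of station between 0.115 and 0.228 m and z of chip4 in the frame of station between -0.01 and 0.055 m and x of chip5 in the frame of station between -0.093 and 0.093 m and y of chip5 in the frame of station between 0.115 and 0.228 m and z of chip5 in the frame of station between -0.01 and 0.055 m and x of chip6 in the frame of station between -0.093 and 0.093 m and y of chip6 in the frame of station between 0.115 and 0.228 m and z of chip6 in the frame of station between -0.01 and 0.055 m and x of chip7 in the frame of station between -0.093 and 0.093 m and y of chip7 in the frame of station between 0.115 and 0.228 m and z of chip7 in the frame of station between -0.01 and 0.055 m), for 0.2 s.
3. the green crate stands flat on the cleared plate (x of crate_top in the frame of station between -0.09 and 0.09 m and y of crate_top in the frame of station between -0.12 and 0.12 m and z of crate_top in the frame of station between 0.055 and 0.066 m and angle between crate_top's own z axis and vertical below 0.06 rad), for 0.2 s.
At the end, for the whole second after the job is handed in: All cap pieces in the pan; green crate level (3 deg) with its feet on the plate; both gold-capped bottles upright (7 deg) on the crate floor; scraper foot down, flat on the sloped deck (8 mm, 7 deg; x -20..25, y +-45 mm); grey crates within 30 mm of their start; all at rest (all of step 2 and all of step 3 and x of scraper in the frame of rest_deck between -0.02 and 0.025 m and y of scraper in the frame of rest_deck between -0.045 and 0.045 m and z of scraper in the frame of rest_deck between -0.006 and 0.008 m and angle between the z axis of scraper and the z axis of rest_deck, either way round below 0.12 rad and x of bottle1 in the frame of crate_top between -0.04 and 0.04 m and y of bottle1 in the frame of crate_top between -0.085 and 0.085 m and z of bottle1 in the frame of crate_top between 0.036 and 0.05 m and angle between each of bottle1, bottle2's own z axis and vertical below 0.12 rad and x of bottle2 in the frame of crate_top between -0.04 and 0.04 m and y of bottle2 in the frame of crate_top between -0.085 and 0.085 m and z of bottle2 in the frame of crate_top between 0.036 and 0.05 m and linear speed of each of crate_top, scraper, bottle1, bottle2, chip1, chip2, chip3, chip4, chip5, chip6, chip7 below 0.02 m/s and distance of each of crate_low, crate_mid from where it was at the start of the episode below 0.03 m); the robot touches nothing.
It fails at once if the fingers touch a cap piece (contact force between the fingers and chip1 above 0.5 N or contact force between the fingers and chip2 above 0.5 N or contact force between the fingers and chip3 above 0.5 N or contact force between the fingers and chip4 above 0.5 N or contact force between the fingers and chip5 above 0.5 N or contact force between the fingers and chip6 above 0.5 N or contact force between the fingers and chip7 above 0.5 N).
It fails at once if a bystander (black-capped bottles, beaker, jar, wrench) is moved more than 40 mm (distance of any of spare1, spare2, beaker, jar, wrench from where it was at the start of the episode above 0.04 m).
Of chip1, chip2, chip3, chip4, chip5, chip6, chip7 only 4 to 7 are there at a start; the rules pass over those that are not, and their reading is None.
At some moment in a run one of chip1, chip2, chip3, chip4, chip5, chip6, chip7, bottle1, bottle2 may be knocked a few centimetres aside while the robot is not near it.
It also fails if it takes over 184 s, if anything falls off the work surface, if the arm or the gripper's body presses on something with over 40 N, if the wrist force passes 120 N, or if a joint passes its speed limit or range.

## Robot

A 6-joint arm with a two-finger parallel gripper is mounted at the origin on the work surface. World frame = base frame: x ahead of the robot, y to its left, z up, the work surface at z = 0. Lengths are in m, angles in degrees, forces in N, time in s.
With the tool pointing down it reaches from about 0.25 to 0.85 m from the base axis. Payload 12.5 kg.
Tool frame: the origin (TCP) lies midway between the tips of the shut fingers; the grasp point (between the pads) lies 19 mm behind it; z points along the fingers, x is the direction in which the jaws open and shut, and the axes are right-handed (so a half turn about z gives the same grasp; the last joint's range is limited). The gripper opens to 93 mm and grips with 3 to 60 N. Pads are 15 mm wide; open, the fingers measure 128 mm over their backs; the gripper's body (75 mm by 188 mm) begins 65 mm behind the grasp point.
Start: joints at [61.788, 20.094, 94.641, -0, 65.266, -4.847], TCP at [0.218, 0.505, 0.219] pointing down, gripper open.
Joint ranges: [-157.81, 157.81], [-45, 120.19], [0.68, 151.7], [-89.99, 269.99], [4.06, 180], [-164.3, 164.3]. Speed limits (degrees/s): [127.2, 127.2, 159.86, 180, 180, 180].

## Interface

Orientations are given as a 3x3 rotation matrix whose columns are the frame's x, y, z axes.
In Python, from cell import ctrl gives the robot as it stands. The module is installed in compiled form; this text tells all that it offers.
- The arm moves only by the shell command python3 -m jog 'ROWS' [FORCE]. ROWS is JSON, a list of rows, each a list of 3 entries, a list of its own where there are three numbers: the shift along the tool's x, y, z in mm, then the turn about the tool's z in degrees, then the gripper's target within -1 to 1 (shut at 1, half-way at 0, fully open at -1). In form: [[[dx, dy, dz], yaw, gripper], ...]. A call has 1 to 12 rows; each row is the pose to reach, as a shift and turn from the pose measured when the call began, along the tool's axes at that moment; what a row does not reach only later rows make up. A row lasts 1/10 s, in which the tool goes at most 50 mm and 8.59 degrees, less where a joint would pass 70% of its speed; a pose out of reach is approached as far as the arm can. A call with a gripper value outside its range is refused whole. The fingers move at their own pace and stop on an object; FORCE is the grip in N (left out, the last holds). Time passes only in rows, so rows that repeat a pose let the fingers close. It gives the time, the measured TCP pose, the force and the opening at its end, in the units of the state.
- ctrl.sense(): the state, without advancing time (a new reading comes with each control period).
- ctrl.camera(name): name is "side" or "top"; returns the picture (400x640x3 uint8, red, green, blue); there is no depth.
- ctrl.calibration(name): a dict with "fx", "fy", "cx", "cy" (pixels), "distortion" ([k1, k2, p1, p2, k3] as OpenCV has them; the pictures are not rectified), "view" (4x4, takes a point from world to camera coordinates). Camera axes: x right, y down, z forward; pixel columns grow to the right and rows downward; lengths in m; the calibration is good to about 2 mm. A picture is of the moment at which its call begins. calibration takes no time and is no camera call.
- ctrl.finish_job(): hands the job in, once; it reports no verdict.
The state is a dict: "time_s": time; "joints": joint angles; "qvel": joint speeds; "joint_torque": joint torques, N m; "ee_pos": TCP position; "tool_rot": TCP orientation; "contact_force": force on the tool from outside, world axes, zero at the start; "moment": the same for the moment, N m; "opening": opening from 0.0 (shut) to 1.0 (fully open).
Only numpy, scipy, OpenCV 4.12 (cv2) and the standard library are available. Lean on these libraries where they do the work, as an engineer would, in place of code of your own. Each camera call takes 0.05 s, during which the arm holds its last target.

## Working session

There is one attempt and no reset: what is moved stays moved. The work goes in short steps, Python scripts to look and compute and a shell command to move; the robot and the scene stay as the last step left them, time stands still between calls to the robot, and variables do not carry over. Pictures are saved under pics/ and viewed, and the job is handed in when it is done.

```bash
mkdir -p pics; ls; python3 - <<'E'
from cell import ctrl
import cv2, numpy as np
s=ctrl.sense()
for k,v in s.items(): print(k,np.round(v,4).tolist())
for n in("side","top"):
    im=ctrl.camera(n); cv2.imwrite(f"pics/{n}0.png",im[:,:,::-1])
    c=ctrl.calibration(n); print(n,{k:np.round(v,4).tolist() for k,v in c.items()})
E
```

```text
pics
time_s 0.0
joints [61.7872, 20.1259, 94.6763, -0.0005, 65.2657, -4.8463]
qvel [-0.0235, -0.0491, -0.1043, -0.0547, 0.0225, -0.0889]
joint_torque [-0.0002, -49.7343, -28.5251, 0.0699, 0.0258, -0.0001]
ee_pos [0.2179, 0.5046, 0.2181]
tool_rot [[0.3966, 0.918, -0.0006], [0.918, -0.3966, -0.001], [-0.0012, -0.0001, -1.0]]
contact_force [0.1412, -0.4593, -0.1819]
moment [-0.0069, -0.0374, -0.0138]
opening 0.9985
side {'fx': 442.3386, 'fy': 442.3386, 'cx': 320.0562, 'cy': 202.7482, 'distortion': [-0.1113, 0.0, 0.0, 0.0, 0.0], 'view': [[0.925, -0.3796, -0.0178, -0.4759], [-0.3032, -0.7089, -0.6368, 0.2336], [0.2291, 0.5944, -0.7708, 1.188], [0.0, 0.0, 0.0, 1.0]]}
top {'fx': 410.4472, 'fy': 410.4472, 'cx': 327.5285, 'cy': 210.6818, 'distortion': [-0.0033, 0.0, 0.0, 0.0, 0.0], 'view': [[0.0905, -0.9959, 0.001, -0.048], [-0.9759, -0.0889, -0.199, 0.5305], [0.1983, 0.017, -0.98, 0.9011], [0.0, 0.0, 0.0, 1.0]]}
```

View pics/side0.png

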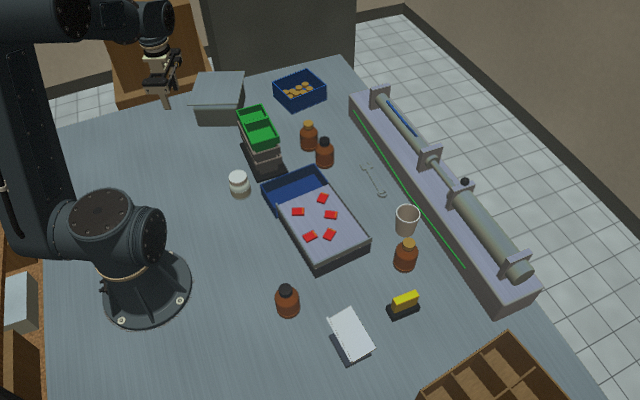

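View pics/top0.png

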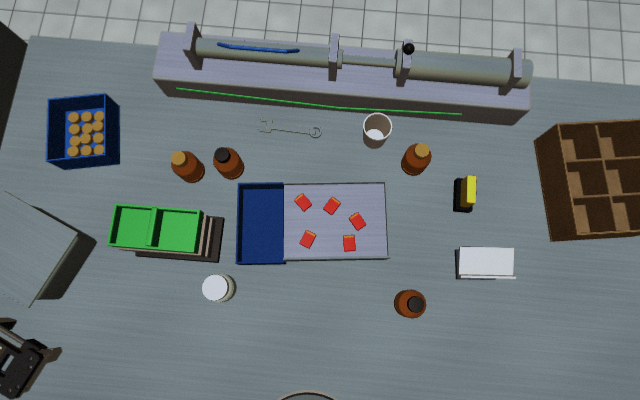

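The top view shows five red chips on the plate at about (303,202), (332,206), (357,221), (308,239) and (349,243). It also shows:
- the pan at (260,223)
- the green crate at (155,228)
- gold-capped bottles at (180,158) and (422,150)
- the scraper at (467,192)
- the rest at (487,262)

Next I'll measure these.

```bash
cat > h.py <<'E'
from cell import ctrl
import cv2, numpy as np
from scipy.spatial.transform import Rotation
def cal(n):
    c=ctrl.calibration(n)
    K=np.array([[c['fx'],0,c['cx']],[0,c['fy'],c['cy']],[0,0,1]]);V=np.array(c['view'])
    return K,np.array(c['distortion']),V[:3,:3],V[:3,3]
def ray(n,uv):
    K,D,R,t=cal(n)
    p=cv2.undistortPoints(np.array(uv,float).reshape(-1,1,2),K,D).reshape(-1,2)
    d=np.c_[p,np.ones(len(p))]@R
    return -R.T@t,d
def onz(n,uv,z):
    o,d=ray(n,uv); z=np.broadcast_to(z,len(d))
    return o+d*((z-o[2])/d[:,2])[:,None]
def two(uvs,uvt):
    oa,da=ray("side",uvs);ob,db=ray("top",uvt);out=[]
    for a,b in zip(da,db):
        M=np.c_[a,-b];s=np.linalg.lstsq(M,ob-oa,rcond=None)[0]
        pa,pb=oa+a*s[0],ob+b*s[1];out.append(np.r_[(pa+pb)/2,np.linalg.norm(pa-pb)])
    return np.array(out)
def proj(n,P):
    K,D,R,t=cal(n)
    return cv2.projectPoints(np.array(P,float).reshape(-1,1,3),cv2.Rodrigues(R)[0],t,K,D)[0].reshape(-1,2)
def blobs(im,f,amin=20,box=None):
    hsv=cv2.cvtColor(im,cv2.COLOR_RGB2HSV).astype(int); m=f(hsv[...,0],hsv[...,1],hsv[...,2]).astype(np.uint8)
    if box is not None:
        k=np.zeros_like(m);x0,y0,x1,y1=box;k[y0:y1,x0:x1]=1;m*=k
    cs,_=cv2.findContours(m,cv2.RETR_EXTERNAL,cv2.CHAIN_APPROX_NONE)
    return sorted([c for c in cs if cv2.contourArea(c)>=amin],key=lambda c:-cv2.contourArea(c)),m
RED=lambda h,s,v:((h<6)|(h>174))&(s>170)&(v>120)
GREEN=lambda h,s,v:(h>50)&(h<70)&(s>150)&(v>90)
YEL=lambda h,s,v:(h>25)&(h<33)&(s>150)&(v>80)
GOLD=lambda h,s,v:(h>14)&(h<24)&(s>120)&(v>110)
BLUE=lambda h,s,v:(h>100)&(h<125)&(s>150)&(v>40)
E
python3 - <<'E'
from h import *
for n in("side","top"):
    im=cv2.imread(f"pics/{n}0.png")[:,:,::-1].copy()
    print(n,"cam",np.round(ray(n,[[320,200]])[0],3))
    for nm,f in dict(RED=RED,GREEN=GREEN,YEL=YEL,GOLD=GOLD,BLUE=BLUE).items():
        cs,_=blobs(im,f,15)
        for c in cs[:8]:
            r=cv2.minAreaRect(c);print(n,nm,cv2.contourArea(c),np.round(r[0]),np.round(r[1]),round(r[2]),np.round(cv2.boxPoints(r)).astype(int).tolist())
    k=3
    for i,b in enumerate({"side":[(200,90,410,290),(240,220,450,370)],"top":[(90,120,300,280),(340,110,550,330)]}[n]):
        x0,y0,x1,y1=b; cv2.imwrite(f"pics/{n}0_{i}.png",cv2.resize(im[y0:y1,x0:x1,::-1],None,fx=k if y1-y0<200 else 2.7,fy=k if y1-y0<200 else 2.7,interpolation=cv2.INTER_CUBIC))
E
```

```text
side cam [ 0.239 -0.721  1.056]
side RED 65.0 [309. 236.] [ 7. 12.] 63 [[302, 235], [313, 230], [316, 236], [305, 242]]
side RED 63.0 [329. 234.] [ 8. 10.] 34 [[323, 236], [329, 228], [335, 232], [329, 241]]
side RED 52.0 [296. 211.] [6. 9.] 90 [[292, 208], [301, 208], [301, 214], [292, 214]]
side RED 49.5 [322. 198.] [7. 9.] 27 [[317, 200], [321, 192], [327, 195], [323, 203]]
side RED 46.5 [330. 214.] [ 6. 10.] 90 [[325, 211], [335, 211], [335, 217], [325, 217]]
side GREEN 795.5 [257. 123.] [42. 28.] 64 [[235, 110], [260, 98], [278, 136], [253, 148]]
side GREEN 35.5 [426. 218.] [126.   3.] 54 [[388, 168], [390, 166], [465, 268], [462, 269]]
side YEL 147.0 [406. 297.] [ 7. 24.] 68 [[393, 298], [416, 289], [418, 296], [396, 305]]
side GOLD 779.0 [ 27. 330.] [140.  36.] 87 [[5, 261], [41, 259], [49, 399], [13, 401]]
side GOLD 85.0 [408. 242.] [ 9. 11.] 90 [[403, 238], [414, 238], [414, 247], [403, 247]]
side GOLD 85.0 [  2. 255.] [ 3. 66.] 0 [[0, 288], [0, 222], [3, 222], [3, 288]]
side GOLD 64.0 [294.  93.] [ 8. 23.] 90 [[283, 89], [306, 89], [306, 97], [283, 97]]
side GOLD 36.5 [308.
[... 1511 characters left out ...]
 GOLD 131.0 [178. 158.] [12. 13.] 90 [[171, 152], [184, 152], [184, 164], [171, 164]]
top GOLD 130.5 [568. 149.] [26. 12.] 79 [[559, 137], [571, 135], [576, 160], [564, 162]]
top GOLD 121.5 [574. 182.] [27. 12.] 80 [[565, 170], [577, 168], [582, 195], [570, 197]]
top GOLD 101.0 [608. 149.] [21. 15.] 82 [[599, 139], [614, 137], [617, 158], [602, 160]]
top GOLD 63.5 [619. 209.] [21. 12.] 79 [[611, 200], [622, 198], [627, 219], [615, 221]]
top BLUE 3648.5 [ 77. 132.] [72. 67.] 84 [[40, 99], [107, 93], [114, 164], [47, 171]]
top BLUE 3105.5 [260. 223.] [80. 49.] 90 [[236, 183], [285, 183], [285, 263], [236, 263]]
top BLUE 174.0 [257.  48.] [81.  5.] 5 [[217, 47], [217, 43], [298, 49], [298, 54]]
```

View zoomed.

View pics/top0_0.png

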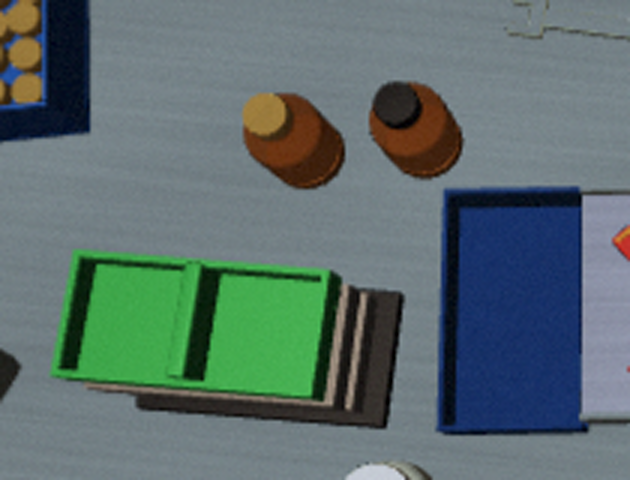

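View pics/top0_1.png

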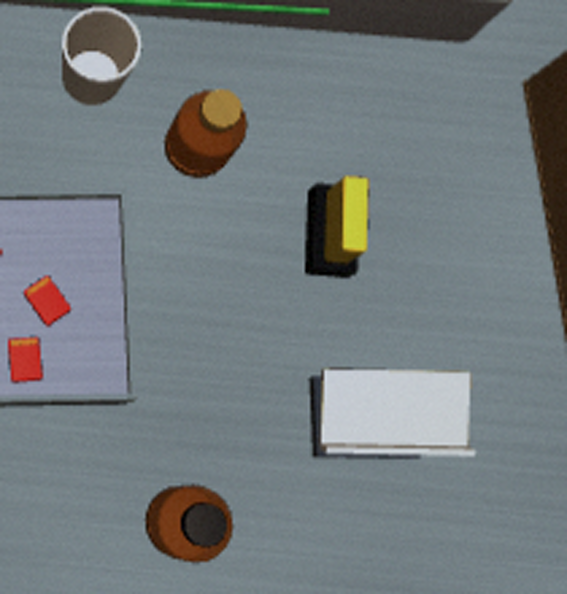

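View pics/side0_0.png

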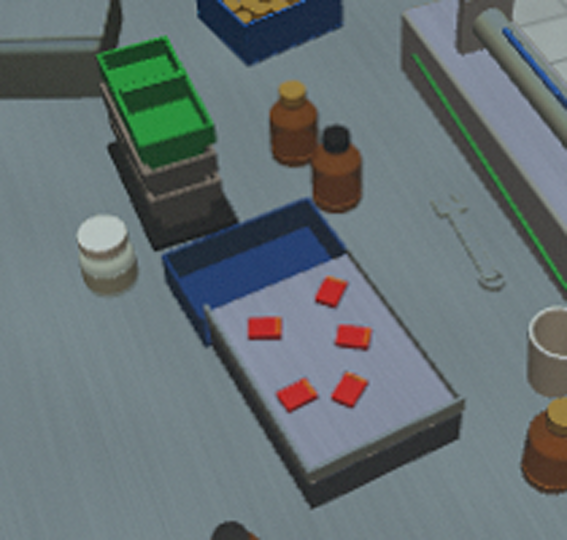

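View pics/side0_1.png

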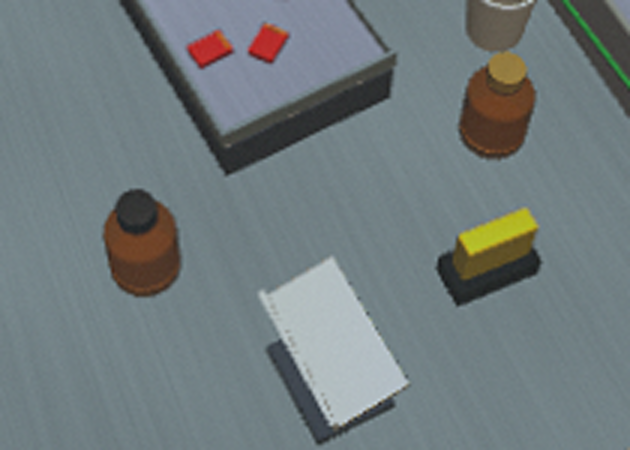

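```bash
python3 - <<'E'
from h import *
P=lambda l,*a:print(l,np.round(np.array(a[0]),4).tolist())
im=cv2.imread("pics/top0.png")[:,:,::-1].copy()
# plate mask: lavender
hsv=cv2.cvtColor(im,cv2.COLOR_RGB2HSV)
print("plate px",hsv[225,330],"table",hsv[290,330], "deck",hsv[262,487],"lip",hsv[184,330],hsv[259,330])
def k(z,off,pts): return (np.array(pts)/z+off)
cs,_=blobs(im,lambda h,s,v:(h>110)&(h<135)&(s<70)&(v>140),500,(230,170,400,270))
for c in cs[:1]:
    r=cv2.minAreaRect(c);b=cv2.boxPoints(r);print(cv2.contourArea(c),b.round(1).tolist());w=onz("top",b,0.060);P("plate",w)
    print("sides",[round(np.linalg.norm(w[i]-w[i-1]),4) for i in range(4)],"mid",w.mean(0).round(4))
cs,_=blobs(im,BLUE,2000,(220,170,300,280))
b=cv2.boxPoints(cv2.minAreaRect(cs[0]));w=onz("top",b,0.05);P("pan rim",w);print([round(np.linalg.norm(w[i]-w[i-1]),4) for i in range(4)],w.mean(0))
c=cv2.approxPolyDP(cs[0],4,True).reshape(-1,2);P("panpoly",onz("top",c,.05));print(c.tolist())
g=[(115.7,203.3),(201,209.3),(198.3,253.3),(107.7,245.7)]
w=onz("top",g,.162);P("crate rim",w);print([round(np.linalg.norm(w[i]-w[i-1]),4) for i in range(4)],w.mean(0).round(4))
gs=k(2.7,(200,90),[(98,57),(165,38),(213,128),(147,152)])
w=onz("side",gs,.162);P("crate rim side",w);print([round(np.linalg.norm(w[i]-w[i-1]),4) for i in range(4)],w.mean(0).round(4))
P("caps top",onz("top",[(422,150),(178,158)],.105));P("caps side",onz("side",[(407.5,239.5),(307.5,121.5)],.105))
P("spares",onz("top",k(2.7,(340,110),[(206,524)]),.105));P("sp",onz("top",k(3,(90,120),[(397,104)]),.105))
y=k(2.7,(340,110),[(343,177),(369,178),(367,254),(342,252)]);w=onz("top",y,.076);P("yellow top",w);print(w.mean(0).round(4))
y=k(3,(240,220),[(457,236),(527,208),(538,229),(467,257)]);w=onz("side",y,.076);P("yellow side",w);print(w.mean(0).round(4))
d=k(2.7,(340,110),[(322,370),(470,372),(469,446),(321,445)])
ds=k(3,(240,220),[(333,258),(408,382),(336,428),(270,293)]);print("deck two view");print(two(ds,d).round(4))
print("chips");cc,_=blobs(im,RED,15)
for c in cc: P("c",onz("top",[cv2.minAreaRect(c)[0]],.067)[0])
E
```

```text
plate px [113  40 167] table [ 96  26 136] deck [105  15 208] lip [113  26 116] [50 13 58]
7112.0 [[282.79998779296875, 184.89999389648438], [385.0, 183.1999969482422], [386.20001220703125, 255.3000030517578], [284.0, 257.0]]
plate [[0.583, 0.1099, 0.06], [0.6089, -0.128, 0.06], [0.441, -0.1413, 0.06], [0.4162, 0.0883, 0.06]]
sides [np.float64(0.1682), np.float64(0.2393), np.float64(0.1685), np.float64(0.231)] mid [ 0.5123 -0.0178  0.06  ]
pan rim [[0.5803, 0.222, 0.05], [0.5908, 0.1066, 0.05], [0.4036, 0.0857, 0.05], [0.3935, 0.1967, 0.05]]
[np.float64(0.1885), np.float64(0.1159), np.float64(0.1883), np.float64(0.1115)] [0.49203469 0.15273791 0.05      ]
panpoly [[0.5807, 0.2173, 0.05], [0.3957, 0.197, 0.05], [0.4059, 0.0859, 0.05], [0.5782, 0.1099, 0.05], [0.5672, 0.2036, 0.05], [0.4015, 0.184, 0.05], [0.3982, 0.195, 0.05], [0.576, 0.2143, 0.05], [0.5877, 0.1134, 0.05]]
[[238, 183], [236, 262], [285, 262], [283, 188], [243, 189], [242, 260], [237, 261], [239, 185], [282, 184]]
crate rim [[0.4865, 0.4351, 0.162], [0.49, 0.2578, 0.162], [0.3999, 0.2495, 0.162], [0.3984, 0.4343, 0.162
[... 386 characters left out ...]
caps side [[0.6842, -0.1929, 0.105], [0.6156, 0.3508, 0.105]]
spares [[0.3397, -0.2045, 0.105]]
sp [[0.6293, 0.2478, 0.105]]
yellow top [[0.6398, -0.3137, 0.076], [0.641, -0.3359, 0.076], [0.5741, -0.3355, 0.076], [0.5739, -0.3144, 0.076]]
[ 0.6072 -0.3249  0.076 ]
yellow side [[0.5772, -0.3167, 0.076], [0.6426, -0.317, 0.076], [0.6413, -0.3376, 0.076], [0.5758, -0.3367, 0.076]]
[ 0.6092 -0.327   0.076 ]
deck two view
[[ 0.4726 -0.2981  0.0838  0.0028]
 [ 0.4806 -0.4162  0.0899  0.0019]
 [ 0.4206 -0.4223  0.0738  0.0011]
 [ 0.4142 -0.3021  0.0745  0.0065]]
chips
c [0.4603, -0.0546, 0.067]
c [0.5103, -0.0709, 0.067]
c [0.4606, 0.0399, 0.067]
c [0.5442, 0.0577, 0.067]
c [0.5412, -0.007, 0.067]
```

```bash
python3 - <<'E'
from h import *
im=cv2.imread("pics/top0.png")[:,:,::-1].copy()
cs,m=blobs(im,lambda h,s,v:(h>108)&(h<135)&(s<90)&(v>130),500,(287,170,400,270))
c=cs[0].reshape(-1,2)
def line(sel,z):
    w=onz("top",sel,z)[:,:2];v=cv2.fitLine(w.astype(np.float32),cv2.DIST_HUBER,0,1e-4,1e-4).ravel();return v
far=np.array([[x,c[c[:,0]==x][:,1].min()] for x in range(295,375)]);near=np.array([[x,c[c[:,0]==x][:,1].max()] for x in range(295,375)])
end=np.array([[c[c[:,1]==y][:,0].max(),y] for y in range(192,248)])
for n,s,z in(("far",far-[0,.5],.06),("near",near+[0,.5],.07),("end",end+[.5,0],.06)):
    v=line(s,z);print(n,v.round(4),np.degrees(np.arctan2(v[1],v[0])).round(2))
ims=cv2.imread("pics/side0.png");imt=cv2.imread("pics/top0.png")
cv2.imwrite("pics/zp.png",cv2.resize(imt[170:275,225:400],None,fx=4.5,fy=4.5,interpolation=cv2.INTER_CUBIC))
cv2.imwrite("pics/zs.png",cv2.resize(ims[160:280,250:380],None,fx=5,fy=5,interpolation=cv2.INTER_CUBIC))
E
```

```text
far [ 0.11   -0.9939  0.5962 -0.0104] -83.69
near [ 0.1078 -0.9942  0.4296 -0.0418] -83.81
end [ 0.9943  0.1065  0.523  -0.1336] 6.11
```

View pics/zp.png

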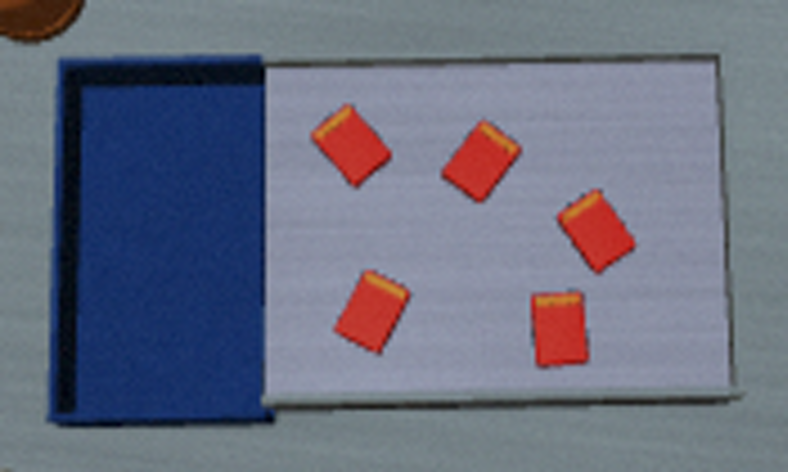

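View pics/zs.png

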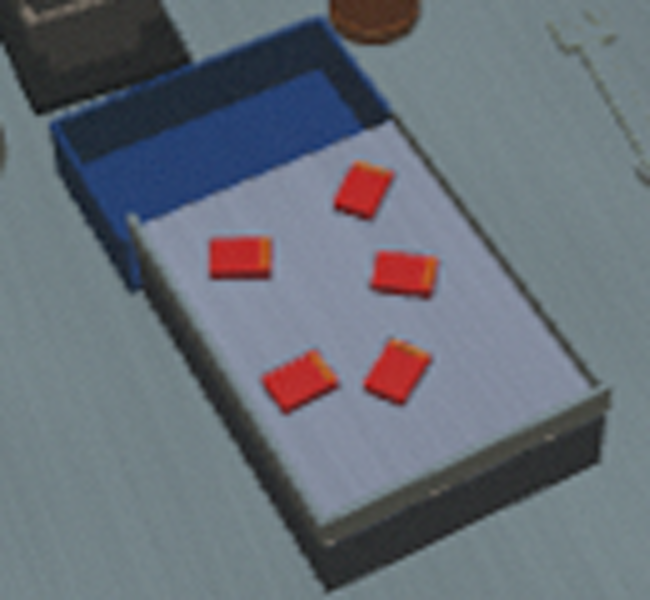

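```bash
cat > d.py <<'E'
# usage: d.py x y z ang(jaw world angle)  -> shift in tool axes (mm), yaw; st: prefix s for station coords
import sys
from h import *
C=np.array([.5122,-.0188,.06]);A=6.2
a=sys.argv[1:]; st=a[0]=='s'; a=[float(v) for v in a[1:]] if st else [float(v) for v in a]
s=ctrl.sense();R=np.array(s['tool_rot']);p=np.array(s['ee_pos']);ang=np.degrees(np.arctan2(R[1,0],R[0,0]))
t=np.array(a[:3])
if st: t=C+Rotation.from_euler('z',A,degrees=True).apply(t); a[3]+=A
print("t",round(s['time_s'],2),"pos",p.round(4),"ang",ang.round(2),"open",round(s['opening'],3),"F",np.round(s['contact_force'],1))
print("shift mm",(R.T@(t-p)*1000).round(1),"yaw",round((ang-a[3]+90)%180-90,1))
E
python3 d.py .608 -.326 .2 90.3
```

```text
t 0.1 pos [0.218  0.5047 0.2182] ang 66.64 open 1.005 F [ 0.2 -0.5 -0. ]
shift mm [-607.9  687.5   18.7] yaw -23.7
```

```bash
python3 -m jog '[[[-608,688,0],-24,-1],[[-608,688,0],-24,-1],[[-608,688,0],-24,-1],[[-608,688,0],-24,-1],[[-608,688,0],-24,-1],[[-608,688,0],-24,-1],[[-608,688,0],-24,-1],[[-608,688,0],-24,-1],[[-608,688,0],-24,-1],[[-608,688,0],-24,-1],[[-608,688,0],-24,-1],[[-608,688,0],-24,-1]]' 30; python3 d.py .608 -.326 .2 90.3
```

```text
time_s: 1.3
ee_pos: [0.4706, -0.034, 0.2187]
tool_rot: [[-0.011, 1.0, -0.001], [1.0, 0.011, -0.001], [-0.001, -0.001, -1.0]]
contact_force: [0.5, 1.0, -0.1]
opening: 0.995
t 1.3 pos [ 0.4706 -0.034   0.2187] ang 90.61 open 0.995 F [ 0.5  1.  -0.1]
shift mm [-293.4  134.2   18.8] yaw 0.3
```

```bash
python3 -m jog '[[[-293,134,60],0,-1],[[-293,134,60],0,-1],[[-293,134,60],0,-1],[[-293,134,60],0,-1],[[-293,134,60],0,-1],[[-293,134,60],0,-1],[[-293,134,60],0,-1],[[-293,134,60],0,-1],[[-293,134,60],0,-1]]'; python3 d.py .608 -.326 .038 90.3
python3 - <<'E'
from h import *
for n in("side","top"):
    im=ctrl.camera(n); cv2.imwrite(f"pics/{n}1.png",im[:,:,::-1])
im=np.hstack([cv2.imread("pics/side1.png")[230:370,330:470],cv2.imread("pics/top1.png")[130:270,400:540]])
cv2.imwrite("pics/z1.png",cv2.resize(im,None,fx=2.8,fy=2.8,interpolation=cv2.INTER_CUBIC))
E
```

```text
time_s: 2.2
ee_pos: [0.6073, -0.3254, 0.158]
tool_rot: [[-0.01, 1.0, -0.002], [1.0, 0.01, 0.0], [0.0, -0.002, -1.0]]
contact_force: [-1.2, 1.0, 0.3]
opening: 1.001
t 2.2 pos [ 0.6073 -0.3254  0.158 ] ang 90.58 open 1.001 F [-1.2  1.   0.3]
shift mm [ -0.7   0.9 120. ] yaw 0.3
```

View pics/z1.png

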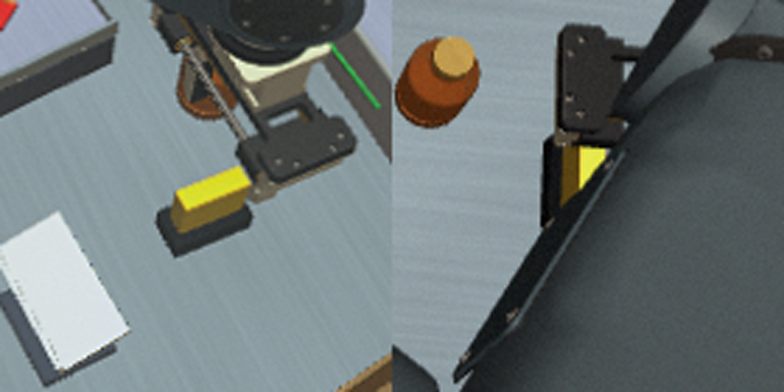

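```bash
python3 -m jog '[[[-1,1,40],0,-1],[[-1,1,80],0,-1],[[-1,1,110],0,-1],[[-1,1,119],0,-1],[[-1,1,119],0,-1],[[-1,1,119],0,1],[[-1,1,119],0,1],[[-1,1,119],0,1],[[-1,1,119],0,1],[[-1,1,119],0,1],[[-1,1,119],0,1],[[-1,1,119],0,1]]' 40; python3 d.py .608 -.326 .20 90.3
```

```text
time_s: 3.5
ee_pos: [0.6085, -0.3256, 0.04]
tool_rot: [[-0.011, 1.0, -0.001], [1.0, 0.011, -0.0], [-0.0, -0.001, -1.0]]
contact_force: [-0.5, 0.0, -0.6]
opening: 0.445
t 3.5 pos [ 0.6085 -0.3256  0.04  ] ang 90.66 open 0.445 F [-0.5  0.  -0.6]
shift mm [  -0.5   -0.6 -160. ] yaw 0.4
```

```bash
python3 -m jog '[[[0,0,0],0,1],[[0,0,0],0,1],[[0,0,0],0,1],[[0,0,0],0,1],[[0,0,0],0,1],[[0,0,0],0,1],[[0,0,-40],0,1],[[0,0,-90],0,1],[[0,0,-100],0,1],[[0,0,-100],0,1]]' ; python3 d.py s .040 -.093 .065 90
```

```text
time_s: 4.5
ee_pos: [0.6093, -0.3261, 0.142]
tool_rot: [[-0.011, 1.0, 0.002], [1.0, 0.011, -0.003], [-0.003, 0.002, -1.0]]
contact_force: [0.4, 0.3, -2.8]
opening: 0.236
t 4.5 pos [ 0.6093 -0.3261  0.142 ] ang 90.66 open 0.236 F [ 0.4  0.3 -2.8]
shift mm [219.7 -44.8  16.4] yaw -5.5
```

```bash
python3 -m jog '[[[0,0,-30],0,1],[[220,-45,-20],-5.5,1],[[220,-45,-20],-5.5,1],[[220,-45,-20],-5.5,1],[[220,-45,-20],-5.5,1],[[220,-45,-20],-5.5,1],[[220,-45,-20],-5.5,1],[[220,-45,10],-5.5,1],[[220,-45,10],-5.5,1]]' ; python3 d.py s .040 -.093 .042 90
python3 - <<'E'
from h import *
for n in("side","top"):
    im=ctrl.camera(n); cv2.imwrite(f"pics/{n}2.png",im[:,:,::-1])
im=np.hstack([cv2.imread("pics/side2.png")[160:300,240:380],cv2.imread("pics/top2.png")[150:290,270:410]])
cv2.imwrite("pics/z2.png",cv2.resize(im,None,fx=2.8,fy=2.8,interpolation=cv2.INTER_CUBIC))
E
```

```text
time_s: 5.4
ee_pos: [0.5595, -0.1065, 0.1273]
tool_rot: [[-0.107, 0.994, -0.005], [0.994, 0.107, -0.001], [-0.0, -0.005, -1.0]]
contact_force: [-0.0, -0.5, -2.1]
opening: 0.235
t 5.4 pos [ 0.5595 -0.1065  0.1273] ang 96.15 open 0.235 F [-0.  -0.5 -2.1]
shift mm [-0.7  2.5 25.2] yaw -0.1
```

View pics/z2.png

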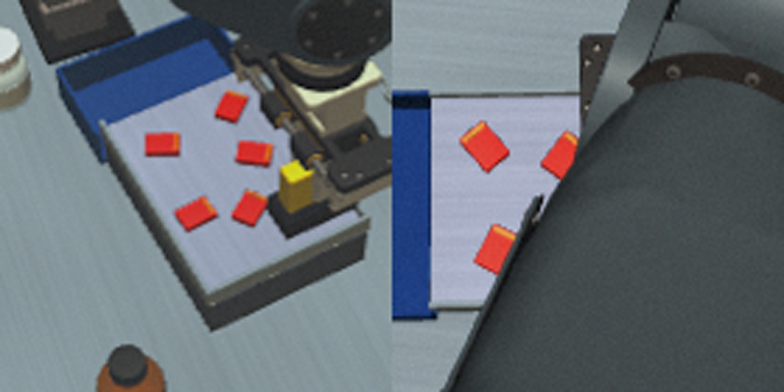

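```bash
python3 -m jog '[[[-1,3,12],0,1],[[-1,3,22],0,1],[[-1,3,25],0,1],[[-1,3,26],0,1],[[-1,3,26],0,1]]' ; python3 d.py s .040 -.093 .040 90
```

```text
time_s: 6.0
ee_pos: [0.5665, -0.1083, 0.1088]
tool_rot: [[-0.107, 0.994, 0.006], [0.994, 0.107, -0.003], [-0.004, 0.005, -1.0]]
contact_force: [-10.5, 5.7, 41.4]
opening: 0.238
t 6.0 pos [ 0.5665 -0.1083  0.1088] ang 96.12 open 0.238 F [-10.5   5.7  41.4]
shift mm [ 1.9 -4.4  8.8] yaw -0.1
```

```bash
python3 -m jog '[[[2,-3,-2],0,1],[[2,-3,-12],0,1],[[2,-3,-12],0,1]]' ; python3 d.py s .040 -.093 .040 90
python3 - <<'E'
from h import *
for n in("side","top"):
    im=ctrl.camera(n); cv2.imwrite(f"pics/{n}3.png",im[:,:,::-1])
im=cv2.imread("pics/side3.png")[180:280,270:390]
cv2.imwrite("pics/z3.png",cv2.resize(im,None,fx=6,fy=6,interpolation=cv2.INTER_CUBIC))
E
```

```text
time_s: 6.3
ee_pos: [0.5638, -0.1069, 0.1217]
tool_rot: [[-0.106, 0.994, 0.007], [0.994, 0.106, -0.004], [-0.004, 0.006, -1.0]]
contact_force: [0.1, -0.3, -3.0]
opening: 0.238
t 6.3 pos [ 0.5638 -0.1069  0.1217] ang 96.11 open 0.238 F [ 0.1 -0.3 -3. ]
shift mm [ 0.3 -1.9 21.7] yaw -0.1
```

View pics/z3.png

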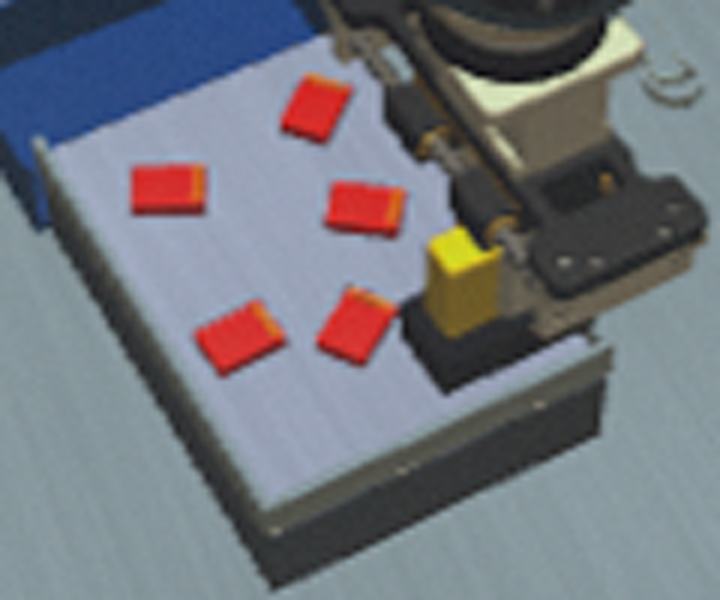

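```bash
python3 - <<'E'
from h import *
C=np.array([.5122,-.0188,0]);r=Rotation.from_euler('z',-6.2,degrees=True)
k=lambda *p:np.array(p)/6+[270,180]
print("foot -x-y corner bottom",r.apply(onz("side",k((447,393)),.0817)-C).round(4))
print("foot -x+y corner top",r.apply(onz("side",k((403,322)),.1077)-C).round(4))
print("foot -x-y corner top",r.apply(onz("side",k((443,367)),.1077)-C).round(4))
print("yellow top corners",r.apply(onz("side",k((428,240),(463,226),(500,247),(458,268)),.1577)-C).round(4))
print("tcp",r.apply(ctrl.sense()['ee_pos']-C).round(4))
print("plate edges side: lip corners outer -x-y top, +x-y top",r.apply(onz("side",k((272,515),(612,352)),.072)-C).round(4))
print("+y -x lip",r.apply(onz("side",k((38,142)),.072)-C).round(4))
print("inner plate corner -x -y occl; +x lip inside foot near -y",r.apply(onz("side",k((590,340)),.06)-C).round(4))
E
```

```text
foot -x-y corner bottom [[ 0.0077 -0.1138  0.0817]]
foot -x+y corner top [[ 0.0004 -0.0869  0.1077]]
foot -x-y corner top [[ 0.0036 -0.1161  0.1077]]
yellow top corners [[ 0.0127 -0.0857  0.1577]
 [ 0.0295 -0.0866  0.1577]
 [ 0.0374 -0.1039  0.1577]
 [ 0.0162 -0.1047  0.1577]]
tcp [ 0.0412 -0.0929  0.1205]
plate edges side: lip corners outer -x-y top, +x-y top [[-0.0867 -0.1261  0.072 ]
 [ 0.0874 -0.1255  0.072 ]]
+y -x lip [[-0.0868  0.1129  0.072 ]]
inner plate corner -x -y occl; +x lip inside foot near -y [[ 0.0875 -0.1083  0.06  ]]
```

```bash
python3 d.py s .033 -.096 .042 90; python3 -m jog '[[[-3,-8,0],0,1],[[-3,-8,5],0,1],[[-3,-8,10],0,1],[[-3,-8,14],0,1],[[-3,-8,14],0,1]]' ; python3 d.py s .033 -.096 .042 90
```

```text
t 6.4 pos [ 0.5632 -0.1067  0.1205] ang 96.11 open 0.236 F [ 0.4 -0.  -2.3]
shift mm [-3.  -8.3 18.5] yaw -0.1
time_s: 6.9
ee_pos: [0.556, -0.1106, 0.1087]
tool_rot: [[-0.107, 0.994, 0.006], [0.994, 0.107, -0.004], [-0.004, 0.006, -1.0]]
contact_force: [-11.7, 4.1, 29.0]
opening: 0.236
t 6.9 pos [ 0.556  -0.1106  0.1087] ang 96.12 open 0.236 F [-11.7   4.1  29. ]
shift mm [-0.  -0.7  6.7] yaw -0.1
```

```bash
python3 - <<'E'
from h import *
print(np.round(ctrl.sense()['moment'],2))
im=ctrl.camera("side")[:,:,::-1]; cv2.imwrite("pics/side4.png",im)
cv2.imwrite("pics/z4.png",cv2.resize(im[190:270,300:380],None,fx=7,fy=7,interpolation=cv2.INTER_CUBIC))
E
```

```text
[ 0.42  1.93 -0.06]
```

View pics/z4.png

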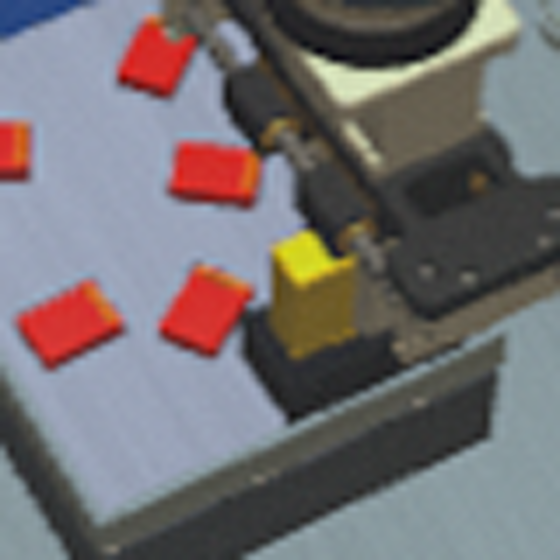

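```bash
python3 - <<'E'
from h import *
C=np.array([.5122,-.0188,0]);r=Rotation.from_euler('z',-6.2,degrees=True)
k=lambda *p:np.array(p)/7+[300,190]
f=lambda l,p,z:print(l,(r.apply(onz("side",k(*p),z)-C)*1000).round(1)[:,:2].tolist())
f("foot -x-y bot",[(290,420)],.0687)
f("foot -x-y top,-x+y top",[(290,388),(246,318)],.0947)
f("chip2 top corners L,T,R,B",[(162,335),(198,263),(250,288),(212,345)],.069)
f("end lip inner top edge / outer",[(100,522),(500,338)],.072)
f("end lip outer -x, +x",[(95,548),(503,350)],.072)
print((r.apply(ctrl.sense()['ee_pos']-C)*1000).round(1))
cc,_=blobs(cv2.imread("pics/side0.png")[:,:,::-1].copy(),RED,15)
for c in cc: print((r.apply(onz("side",[cv2.minAreaRect(c)[0]],.067)-C)*1000).round(1))
for p in [(.4603,-.0546),(.5103,-.0709),(.4606,.0399),(.5442,.0577),(.5412,-.007)]: print("top",(r.apply(np.r_[p,0]-C)*1000).round(1))
E
```

```text
foot -x-y bot [[-2.0, -114.8]]
foot -x-y top,-x+y top [[-3.9, -117.1], [-2.4, -81.3]]
chip2 top corners L,T,R,B [[-25.6, -56.7], [3.5, -33.2], [15.4, -53.9], [-10.9, -70.3]]
end lip inner top edge / outer [[-87.2, -121.4], [86.7, -123.7]]
end lip outer -x, +x [[-94.1, -130.4], [84.7, -129.0]]
[ 33.6 -96.  108.7]
[[-55.1 -31.1  67. ]]
[[ -5.1 -52.2  67. ]]
[[-46.4  63.8  67. ]]
[[41.8 71.8 67. ]]
[[31.8  7.4 67. ]]
top [-55.5 -30.    0. ]
top [ -7.5 -51.6   0. ]
top [-45.   63.9   0. ]
top [40.1 72.6  0. ]
top [30.1  8.6  0. ]
```

```bash
python3 -m jog '[[[0,0,-4],0,1],[[3,0,-6],0,1],[[8,1,-6],0,1],[[8,1,-2],0,1],[[8,1,2],0,1],[[8,1,5],0,1],[[8,1,5],0,1]]' ; python3 d.py s .033 -.096 .042 90
```

```text
time_s: 7.65
ee_pos: [0.5558, -0.1025, 0.1028]
tool_rot: [[-0.107, 0.994, 0.005], [0.994, 0.107, -0.003], [-0.004, 0.005, -1.0]]
contact_force: [0.1, 0.6, -2.5]
opening: 0.231
t 7.65 pos [ 0.5558 -0.1025  0.1028] ang 96.12 open 0.231 F [ 0.1  0.6 -2.5]
shift mm [-8.1 -1.3  0.9] yaw -0.1
```

```bash
python3 -m jog '[[[10,0,2],0,1],[[30,0,2],0,1],[[50,0,2],0,1],[[70,0,2],0,1],[[90,0,2],0,1],[[110,0,2],0,1],[[130,0,2],0,1],[[150,0,2],0,1],[[170,0,2],0,1],[[190,0,2],0,1],[[208,0,2],0,1],[[210,0,2],0,1]]' ; python3 d.py s .033 .12 .042 90
python3 - <<'E'
from h import *
for n in("side","top"):
    im=ctrl.camera(n); cv2.imwrite(f"pics/{n}5.png",im[:,:,::-1])
im=np.hstack([cv2.imread("pics/side5.png")[150:290,240:380],cv2.imread("pics/top5.png")[150:290,230:400]])
cv2.imwrite("pics/z5.png",cv2.resize(im,None,fx=2.5,fy=2.5,interpolation=cv2.INTER_CUBIC))
E
```

```text
time_s: 8.85
ee_pos: [0.533, 0.1083, 0.1]
tool_rot: [[-0.108, 0.994, 0.005], [0.994, 0.108, -0.003], [-0.004, 0.005, -1.0]]
contact_force: [-0.3, 0.7, -1.2]
opening: 0.235
t 8.85 pos [0.533  0.1083 0.1   ] ang 96.22 open 0.235 F [-0.3  0.7 -1.2]
shift mm [-4.1 -1.3 -2. ] yaw 0.0
```

View pics/z5.png

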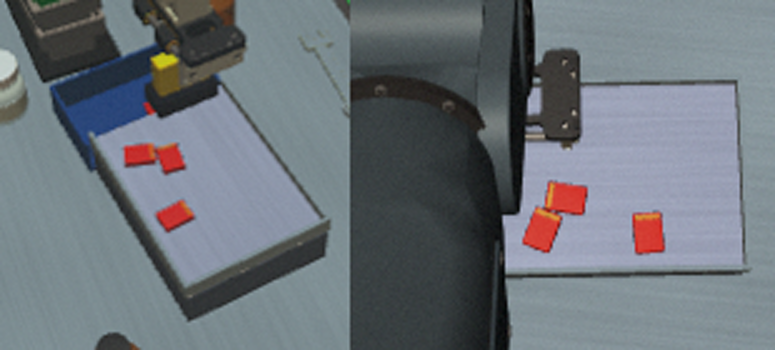

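```bash
python3 -m jog '[[[0,0,-30],0,1],[[0,0,-30],0,1],[[-50,70,-30],0,1],[[-203,72,-30],0,1],[[-203,72,-30],0,1],[[-203,72,-30],0,1],[[-203,72,-30],0,1],[[-203,72,-30],0,1],[[-203,72,-30],0,1]]' ; python3 d.py s -.040 -.088 .0405 90
```

```text
time_s: 9.85
ee_pos: [0.626, -0.0878, 0.1301]
tool_rot: [[-0.106, 0.994, 0.004], [0.994, 0.106, -0.003], [-0.003, 0.004, -1.0]]
contact_force: [0.2, 0.8, -2.2]
opening: 0.234
t 9.85 pos [ 0.626  -0.0878  0.1301] ang 96.08 open 0.234 F [ 0.2  0.8 -2.2]
shift mm [  -7.3 -145.8   29.1] yaw -0.1
```

```bash
python3 -m jog '[[[-7,-146,0],0,1],[[-7,-146,0],0,1],[[-7,-146,0],0,1],[[-7,-146,0],0,1],[[-7,-146,0],0,1],[[-7,-146,15],0,1],[[-7,-146,23],0,1],[[-7,-146,26],0,1],[[-7,-146,28],0,1]]' ; python3 d.py s -.040 -.088 .0405 90
python3 - <<'E'
from h import *
im=ctrl.camera("side")[:,:,::-1]; cv2.imwrite("pics/side6.png",im)
cv2.imwrite("pics/z6.png",cv2.resize(im[150:290,240:380],None,fx=4,fy=4,interpolation=cv2.INTER_CUBIC))
E
```

```text
time_s: 10.75
ee_pos: [0.482, -0.11, 0.1013]
tool_rot: [[-0.106, 0.994, 0.004], [0.994, 0.107, -0.003], [-0.003, 0.003, -1.0]]
contact_force: [0.0, -0.5, -2.3]
opening: 0.237
t 10.75 pos [ 0.482  -0.11    0.1013] ang 96.11 open 0.237 F [ 0.  -0.5 -2.3]
shift mm [-0.5 -0.2  0.8] yaw -0.1
```

View pics/z6.png

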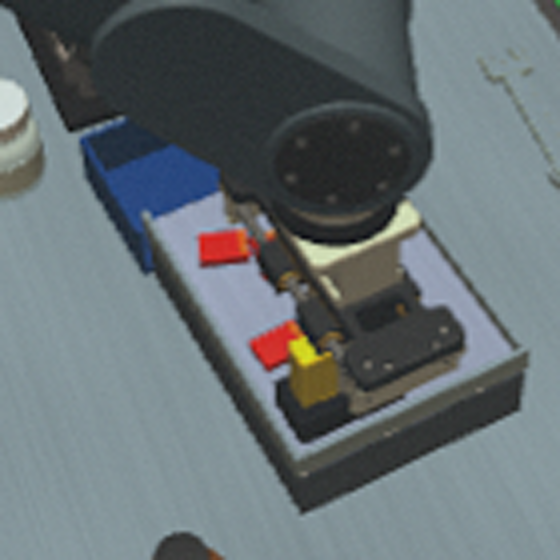

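```bash
python3 -m jog '[[[10,0,1],0,1],[[30,0,1],0,1],[[50,0,1],0,1],[[70,0,1],0,1],[[90,0,1],0,1],[[110,0,1],0,1],[[130,0,1],0,1],[[150,0,1],0,1],[[170,0,1],0,1],[[190,0,1],0,1],[[208,0,1],0,1],[[214,0,1],0,1]]' ; python3 d.py s -.04 .12 .042 90
python3 -m jog '[[[6,0,0],0,1],[[6,0,-30],0,1],[[-50,0,-30],0,1],[[-100,0,-30],0,1],[[-150,0,-30],0,1],[[-200,0,-30],0,1],[[-200,0,-30],0,1]]'; python3 d.py s 0 -.088 .0405 90
python3 - <<'E'
from h import *
for n in("side","top"):
    im=ctrl.camera(n); cv2.imwrite(f"pics/{n}7.png",im[:,:,::-1])
im=np.hstack([cv2.imread("pics/side7.png")[150:290,240:380],cv2.imread("pics/top7.png")[150:290,230:400]])
cv2.imwrite("pics/z7.png",cv2.resize(im,None,fx=2.5,fy=2.5,interpolation=cv2.INTER_CUBIC))
E
```

```text
time_s: 12.0
ee_pos: [0.4589, 0.1043, 0.0999]
tool_rot: [[-0.108, 0.994, 0.004], [0.994, 0.108, -0.003], [-0.003, 0.004, -1.0]]
contact_force: [0.6, -0.2, -1.8]
opening: 0.234
t 12.0 pos [0.4589 0.1043 0.0999] ang 96.19 open 0.234 F [ 0.6 -0.2 -1.8]
shift mm [-8.2 -0.3 -2.1] yaw -0.0
time_s: 12.7
ee_pos: [0.4808, -0.0991, 0.1308]
tool_rot: [[-0.103, 0.995, 0.005], [0.995, 0.103, -0.004], [-0.004, 0.005, -1.0]]
contact_force: [0.3, 1.2, -2.6]
opening: 0.237
t 12.7 pos [ 0.4808 -0.0991  0.1308] ang 95.93 open 0.237 F [ 0.3  1.2 -2.6]
shift mm [-11.3  39.8  30.5] yaw -0.3
```

View pics/z7.png

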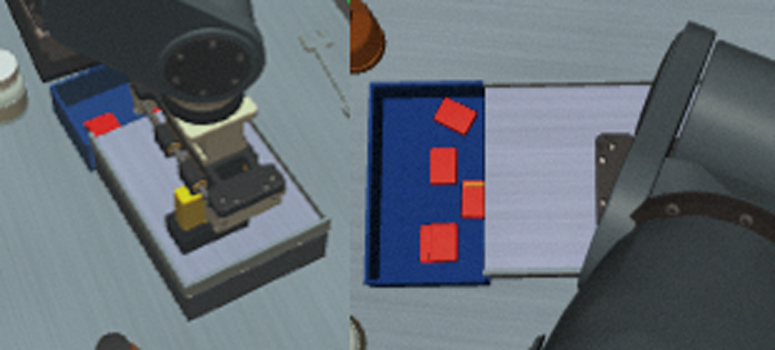

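```bash
python3 d.py .444 -.359 .17 3.5; python3 -m jog '[[[0,0,-40],0,1],[[-60,-10,-40],8,1],[[-110,-20,-40],16,1],[[-150,-25,-40],25,1],[[-190,-30,-40],33,1],[[-230,-40,-40],42,1],[[-256,-63,-40],50,1],[[-256,-63,-40],59,1],[[-256,-63,-40],67,1],[[-256,-63,-40],76,1],[[-256,-63,-40],84,1],[[-256,-63,-40],92.5,1]]'; python3 d.py .444 -.359 .15 3.5
```

```text
t 12.8 pos [ 0.4802 -0.0957  0.1304] ang 96.01 open 0.236 F [ 0.1  0.2 -2. ]
shift mm [-258.2  -63.4  -39.1] yaw -87.5
time_s: 14.0
ee_pos: [0.4448, -0.3551, 0.1708]
tool_rot: [[0.998, 0.057, 0.004], [0.057, -0.998, -0.002], [0.004, 0.002, -1.0]]
contact_force: [-0.6, -0.1, -1.8]
opening: 0.236
t 14.0 pos [ 0.4448 -0.3551  0.1708] ang 3.25 open 0.236 F [-0.6 -0.1 -1.8]
shift mm [-1.1  3.8 20.8] yaw -0.2
```

```bash
python3 -m jog '[[[-1,4,20],0,1],[[-1,4,20],0,1]]'
python3 - <<'E'
from h import *
for n in("side","top"):
    im=ctrl.camera(n); cv2.imwrite(f"pics/{n}8.png",im[:,:,::-1])
im=np.hstack([cv2.imread("pics/side8.png")[240:400,280:440],cv2.imread("pics/top8.png")[150:310,230:390]])
cv2.imwrite("pics/z8.png",cv2.resize(im,None,fx=2.5,fy=2.5,interpolation=cv2.INTER_CUBIC))
cc,_=blobs(cv2.imread("pics/top8.png")[:,:,::-1].copy(),RED,15)
for c in cc: print(cv2.contourArea(c),np.round(cv2.minAreaRect(c)[0]))
E
```

```text
time_s: 14.2
ee_pos: [0.4438, -0.357, 0.1488]
tool_rot: [[0.998, 0.058, 0.001], [0.058, -0.998, 0.001], [0.001, -0.001, -1.0]]
contact_force: [-0.6, 1.0, -2.1]
opening: 0.233
191.0 [265. 246.]
127.5 [267. 216.]
122.5 [272. 196.]
88.0 [279. 230.]
```

View pics/z8.png

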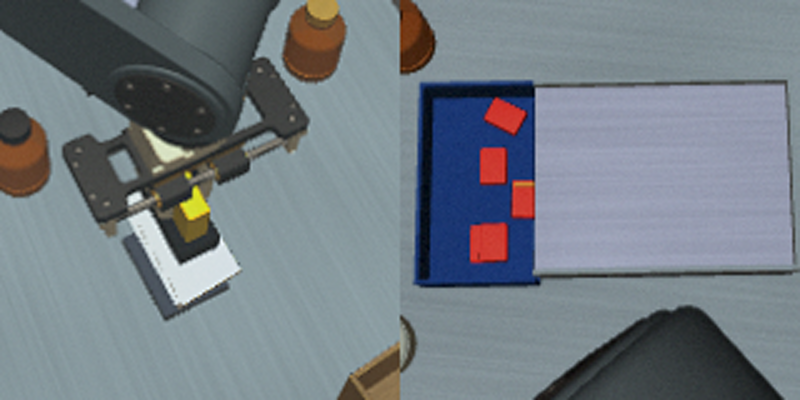

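```bash
python3 -m jog '[[[0,0,10],0,1],[[0,0,15],0,1],[[0,0,18],0,1],[[0,0,20],0,1],[[0,0,20],0,1]]';python3 -m jog '[[[0,0,1],0,1],[[0,0,2],0,1],[[0,0,2],0,1]]'
```

```text
time_s: 14.8
ee_pos: [0.4444, -0.358, 0.1306]
tool_rot: [[0.998, 0.058, 0.003], [0.058, -0.998, -0.001], [0.003, 0.001, -1.0]]
contact_force: [-0.2, -0.3, -2.7]
opening: 0.235
time_s: 15.1
ee_pos: [0.4444, -0.358, 0.1286]
tool_rot: [[0.998, 0.058, 0.003], [0.058, -0.998, -0.001], [0.003, 0.001, -1.0]]
contact_force: [0.2, 0.2, -2.3]
opening: 0.231
```

```bash
python3 -m jog '[[[0,0,1],0,1],[[0,0,2],0,1],[[0,0,2],0,1],[[0,0,2],0,1]]';python3 -m jog '[[[0,0,1],0,1],[[0,0,2],0,1],[[0,0,2],0,1]]'
```

```text
time_s: 15.5
ee_pos: [0.4444, -0.3581, 0.1266]
tool_rot: [[0.998, 0.058, 0.003], [0.058, -0.998, -0.001], [0.003, 0.001, -1.0]]
contact_force: [0.4, -0.3, -1.6]
opening: 0.232
time_s: 15.8
ee_pos: [0.4443, -0.358, 0.1244]
tool_rot: [[0.998, 0.058, 0.002], [0.058, -0.998, -0.001], [0.002, 0.001, -1.0]]
contact_force: [-1.0, 0.0, -2.7]
opening: 0.232
```

```bash
python3 -m jog '[[[0,0,1],0,1],[[0,0,1],0,1]]';python3 -m jog '[[[0,0,1],0,1],[[0,0,1],0,1]]';python3 -m jog '[[[0,0,1],0,1],[[0,0,1],0,1]]'
```

```text
time_s: 16.0
ee_pos: [0.4443, -0.3579, 0.1232]
tool_rot: [[0.998, 0.058, 0.002], [0.058, -0.998, -0.0], [0.002, 0.0, -1.0]]
contact_force: [-0.2, -0.5, -1.7]
opening: 0.232
time_s: 16.2
ee_pos: [0.4443, -0.3579, 0.1221]
tool_rot: [[0.998, 0.058, 0.002], [0.058, -0.998, -0.0], [0.002, 0.0, -1.0]]
contact_force: [0.4, 0.2, -2.3]
opening: 0.235
time_s: 16.4
ee_pos: [0.4443, -0.3579, 0.1218]
tool_rot: [[0.998, 0.058, 0.002], [0.058, -0.998, -0.001], [0.002, 0.001, -1.0]]
contact_force: [-2.9, 3.2, 5.7]
opening: 0.233
```

```bash
python3 -m jog '[[[0,0,0],0,0.3],[[0,0,0],0,0.3],[[0,0,0],0,0],[[0,0,0],0,0],[[0,0,0],0,-0.3],[[0,0,0],0,-0.3],[[0,0,0],0,-0.3],[[0,0,0],0,-0.3]]'
python3 - <<'E'
from h import *
im=ctrl.camera("side")[:,:,::-1]; cv2.imwrite("pics/side9.png",im)
cv2.imwrite("pics/z9.png",cv2.resize(im[240:400,280:440],None,fx=3.5,fy=3.5,interpolation=cv2.INTER_CUBIC))
E
```

```text
time_s: 17.2
ee_pos: [0.4444, -0.358, 0.1218]
tool_rot: [[0.998, 0.058, 0.003], [0.058, -0.998, -0.001], [0.003, 0.001, -1.0]]
contact_force: [0.1, 0.1, -0.2]
opening: 0.649
```

View pics/z9.png

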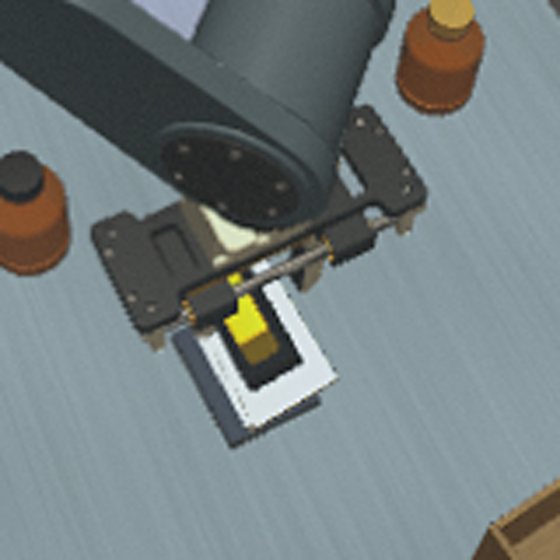

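```bash
python3 -m jog '[[[0,0,0],0,-1],[[0,0,0],0,-1],[[0,0,-30],0,-1],[[0,0,-70],0,-1],[[0,0,-110],0,-1],[[0,0,-110],0,-1]]'; python3 d.py .445 .341 .230 91
python3 - <<'E'
from h import *
for n in("side","top"):
    im=ctrl.camera(n); cv2.imwrite(f"pics/{n}10.png",im[:,:,::-1])
im=np.hstack([cv2.imread("pics/side10.png")[240:400,280:440],cv2.imread("pics/top10.png")[190:350,400:560]])
cv2.imwrite("pics/z10.png",cv2.resize(im,None,fx=2.5,fy=2.5,interpolation=cv2.INTER_CUBIC))
E
```

```text
time_s: 17.85
ee_pos: [0.4458, -0.3593, 0.2372]
tool_rot: [[0.998, 0.058, 0.009], [0.059, -0.998, -0.007], [0.008, 0.007, -1.0]]
contact_force: [-0.1, 0.5, -0.6]
opening: 0.999
t 17.85 pos [ 0.4458 -0.3593  0.2372] ang 3.36 open 0.999 F [-0.1  0.5 -0.6]
shift mm [  40.2 -699.2    2.6] yaw -87.6
```

View pics/z10.png

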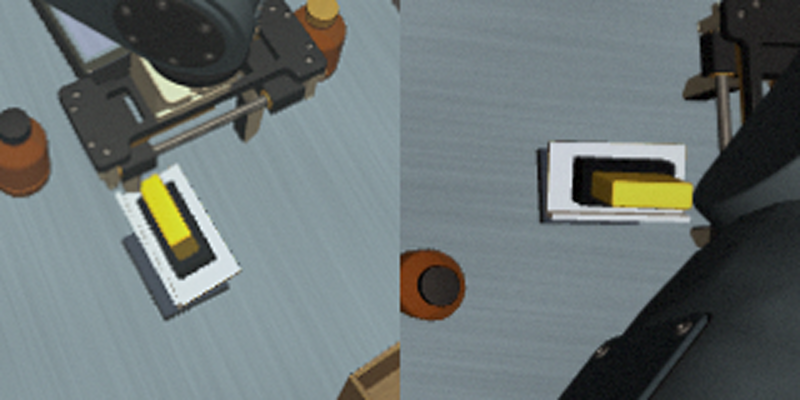

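```bash
python3 -m jog '[[[40,-699,0],-88,-1],[[40,-699,0],-88,-1],[[40,-699,0],-88,-1],[[40,-699,0],-88,-1],[[40,-699,0],-88,-1],[[40,-699,0],-88,-1],[[40,-699,0],-88,-1],[[40,-699,0],-88,-1],[[40,-699,0],-88,-1],[[40,-699,0],-88,-1],[[40,-699,0],-88,-1],[[40,-699,0],-88,-1]]'; python3 d.py .445 .341 .230 91
python3 - <<'E'
from h import *
for n in("side","top"):
    im=ctrl.camera(n); cv2.imwrite(f"pics/{n}11.png",im[:,:,::-1])
im=np.hstack([cv2.imread("pics/side11.png")[80:180,220:320],cv2.imread("pics/top11.png")[180:280,100:210]])
cv2.imwrite("pics/z11.png",cv2.resize(im,None,fx=3.7,fy=3.7,interpolation=cv2.INTER_CUBIC))
E
```

```text
time_s: 19.15
ee_pos: [0.4424, 0.244, 0.2297]
tool_rot: [[-0.025, 1.0, 0.001], [1.0, 0.025, -0.002], [-0.003, 0.001, -1.0]]
contact_force: [1.0, -0.5, -0.5]
opening: 1.001
t 19.15 pos [0.4424 0.244  0.2297] ang 91.44 open 1.001 F [ 1.  -0.5 -0.5]
shift mm [96.9  5.1 -0.5] yaw 0.4
```

View pics/z11.png

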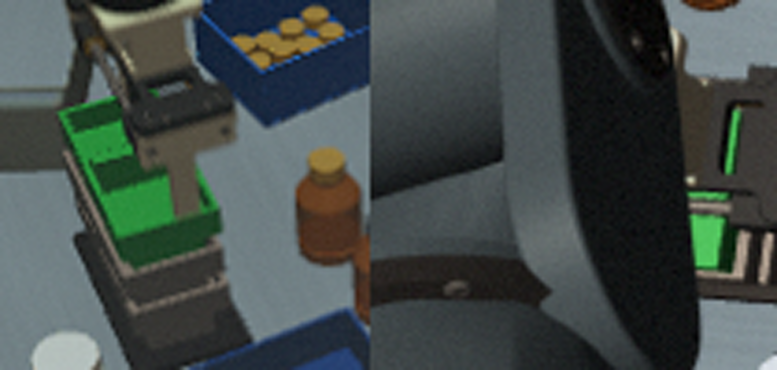

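```bash
python3 - <<'E'
from h import *
k=np.array([(195,263),(176,378),(187,262),(203,262),(168,377),(184,379)])/3+[90,120]
w=onz("top",k,.174);print(w.round(4).tolist(),w[:2].mean(0))
im=cv2.imread("pics/top0.png")[195:260,100:210];cv2.imwrite("pics/zc.png",cv2.resize(im,None,fx=7,fy=7,interpolation=cv2.INTER_CUBIC))
im=cv2.imread("pics/side0.png")[90:160,225:290];cv2.imwrite("pics/zd.png",cv2.resize(im,None,fx=8,fy=8,interpolation=cv2.INTER_CUBIC))
E
```

```text
[[0.4827, 0.3473, 0.174], [0.4045, 0.3463, 0.174], [0.4829, 0.3528, 0.174], [0.4839, 0.342, 0.174], [0.4046, 0.3517, 0.174], [0.4043, 0.3409, 0.174]] [0.44358944 0.34682225 0.174     ]
```

View pics/zc.png

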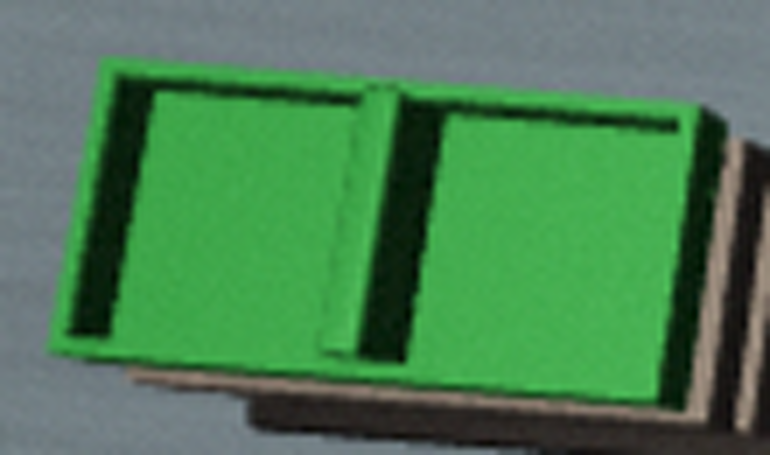

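View pics/zd.png

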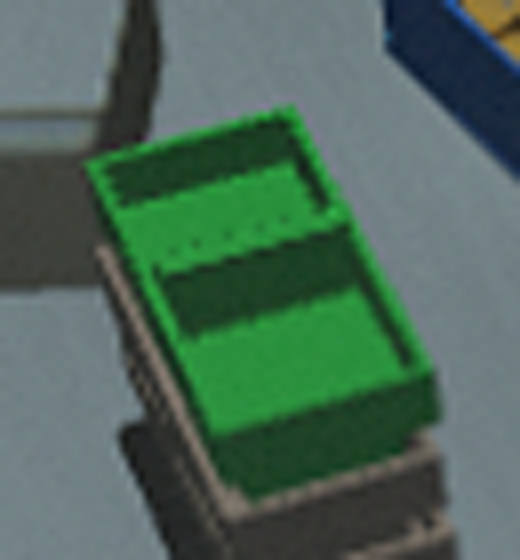

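```bash
python3 - <<'E'
from h import *
k=np.array([(105,60),(698,105),(660,402),(50,352)])/7+[100,195]
w=onz("top",k,.162);print(w.round(4).tolist(),w.mean(0))
k=np.array([(90,160),(295,107),(438,370),(212,438)])/8+[225,90]
w=onz("side",k,.162);print(w.round(4).tolist(),w.mean(0))
k=np.array([(158,268),(352,226)])/8+[225,90]
print("rib -y top edge",onz("side",k,.174).round(4).tolist())
E
```

```text
[[0.4858, 0.4364, 0.162], [0.4883, 0.2602, 0.162], [0.4009, 0.2578, 0.162], [0.3992, 0.4356, 0.162]] [0.44352945 0.34751429 0.162     ]
[[0.4033, 0.4333, 0.162], [0.4896, 0.4319, 0.162], [0.4915, 0.2564, 0.162], [0.4022, 0.2548, 0.162]] [0.44665191 0.34407636 0.162     ]
rib -y top edge [[0.408, 0.3425, 0.174], [0.4844, 0.3358, 0.174]]
```

```bash
python3 d.py .445 .346 .146 90.5; python3 -m jog '[[[50,3,0],0,-1],[[102,5,0],1,-1],[[102,5,0],1,-1],[[102,5,20],1,-1],[[102,5,50],1,-1],[[102,5,75],1,-1],[[102,5,84],1,-1],[[102,5,84],1,-1]]'; python3 d.py .445 .346 .146 90.5
```

```text
t 19.25 pos [0.4421 0.2463 0.2294] ang 91.62 open 0.999 F [-0.3 -0.   0.1]
shift mm [99.7  5.6 83.3] yaw 1.1
time_s: 20.05
ee_pos: [0.4438, 0.3472, 0.1438]
tool_rot: [[-0.01, 1.0, -0.002], [1.0, 0.01, -0.003], [-0.003, -0.002, -1.0]]
contact_force: [0.0, 0.4, -0.3]
opening: 1.001
t 20.05 pos [0.4438 0.3472 0.1438] ang 90.59 open 1.001 F [ 0.   0.4 -0.3]
shift mm [-1.2  1.2 -2.2] yaw 0.1
```

```bash
python3 -m jog '[[[0,0,0],0,1],[[0,0,0],0,1],[[0,0,0],0,1],[[0,0,0],0,1],[[0,0,0],0,1],[[0,0,0],0,1],[[0,0,0],0,1],[[0,0,0],0,1],[[0,0,0],0,1],[[0,0,0],0,1],[[0,0,0],0,1],[[0,0,0],0,1]]' 40;python3 -m jog '[[[0,0,0],0,1],[[0,0,0],0,1],[[0,0,0],0,1],[[0,0,0],0,1],[[0,0,0],0,1],[[0,0,-2],0,1]]'
```

```text
time_s: 21.25
ee_pos: [0.4438, 0.3474, 0.1439]
tool_rot: [[-0.01, 1.0, -0.001], [1.0, 0.01, -0.003], [-0.003, -0.001, -1.0]]
contact_force: [0.1, 1.3, -0.4]
opening: 0.126
time_s: 21.85
ee_pos: [0.4436, 0.3471, 0.1455]
tool_rot: [[-0.01, 1.0, -0.002], [1.0, 0.01, -0.004], [-0.004, -0.002, -1.0]]
contact_force: [-0.4, 0.0, -3.1]
opening: 0.123
```

```bash
python3 -m jog '[[[0,0,-10],0,1],[[0,0,-20],0,1],[[0,0,-30],0,1],[[0,0,-40],0,1],[[0,0,-55],0,1],[[0,0,-75],0,1],[[0,0,-85],0,1],[[0,0,-85],0,1]]'; python3 d.py s 0 0 .075 90
python3 - <<'E'
from h import *
for n in("side","top"):
    im=ctrl.camera(n); cv2.imwrite(f"pics/{n}12.png",im[:,:,::-1])
E
```

```text
time_s: 22.65
ee_pos: [0.4443, 0.3478, 0.2321]
tool_rot: [[-0.01, 1.0, 0.0], [1.0, 0.01, -0.002], [-0.002, 0.0, -1.0]]
contact_force: [0.3, -0.2, -2.7]
opening: 0.129
t 22.65 pos [0.4443 0.3478 0.2321] ang 90.59 open 0.129 F [ 0.3 -0.2 -2.7]
shift mm [-367.    64.1   98. ] yaw -5.6
```

View pics/side12.png

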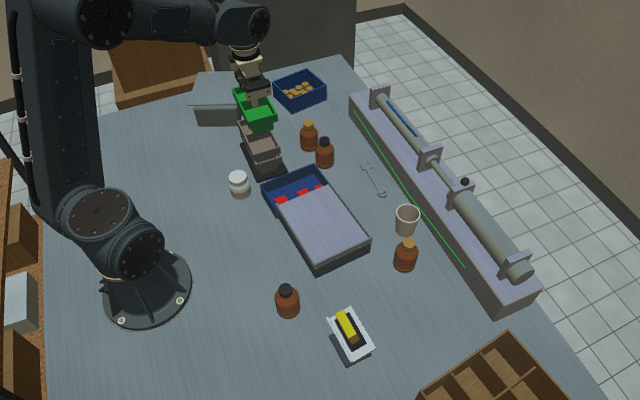

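```bash
python3 -m jog '[[[-40,10,0],-5.5,1],[[-80,20,0],-5.5,1],[[-120,30,0],-5.5,1],[[-160,40,0],-5.5,1],[[-200,50,0],-5.5,1],[[-240,60,0],-5.5,1],[[-280,64,0],-5.5,1],[[-320,64,0],-5.5,1],[[-350,64,0],-5.5,1],[[-367,64,30],-5.5,1],[[-367,64,70],-5.5,1],[[-367,64,100],-5.5,1]]'; python3 -m jog '[[[0,0,0],0,1]]'; python3 d.py s 0 0 .048 90
```

```text
time_s: 23.95
ee_pos: [0.5098, -0.02, 0.1288]
tool_rot: [[-0.105, 0.994, -0.005], [0.994, 0.105, -0.004], [-0.003, -0.005, -1.0]]
contact_force: [0.6, 0.5, -1.8]
opening: 0.13
time_s: 24.05
ee_pos: [0.5073, -0.0199, 0.125]
tool_rot: [[-0.105, 0.994, -0.013], [0.995, 0.104, -0.003], [-0.002, -0.013, -1.0]]
contact_force: [-1.5, 0.2, -1.6]
opening: 0.128
t 24.05 pos [ 0.5073 -0.0199  0.125 ] ang 96.0 open 0.128 F [-1.5  0.2 -1.6]
shift mm [ 0.6  5.2 16.9] yaw -0.2
```

```bash
python3 - <<'E'
from h import *
for n in("side","top"):
    im=ctrl.camera(n); cv2.imwrite(f"pics/{n}13.png",im[:,:,::-1])
im=np.hstack([cv2.imread("pics/side13.png")[140:290,240:390],cv2.imread("pics/top13.png")[150:300,230:390]])
cv2.imwrite("pics/z13.png",cv2.resize(im,None,fx=2.5,fy=2.5,interpolation=cv2.INTER_CUBIC))
E
```

```text
(no output)
```

View pics/z13.png

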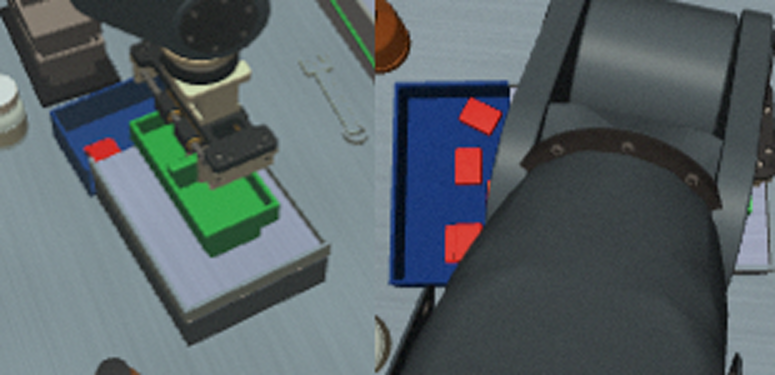

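```bash
python3 -m jog '[[[0,0,0],0,1],[[0,4,5],0,1],[[0,4,10],0,1],[[0,4,13],0,1],[[0,4,13],0,1],[[0,4,13],0,1]]'; python3 -m jog '[[[0,0,1],0,1],[[0,0,1],0,1]]';python3 -m jog '[[[0,0,1],0,1],[[0,0,1],0,1]]'
```

```text
time_s: 24.75
ee_pos: [0.5133, -0.0196, 0.1155]
tool_rot: [[-0.105, 0.994, -0.007], [0.994, 0.105, -0.004], [-0.003, -0.007, -1.0]]
contact_force: [-0.7, 0.0, -2.2]
opening: 0.125
time_s: 24.95
ee_pos: [0.5133, -0.0196, 0.1145]
tool_rot: [[-0.105, 0.994, -0.007], [0.994, 0.105, -0.004], [-0.003, -0.007, -1.0]]
contact_force: [0.8, 0.7, -2.1]
opening: 0.122
time_s: 25.15
ee_pos: [0.5133, -0.0196, 0.1134]
tool_rot: [[-0.105, 0.994, -0.007], [0.994, 0.105, -0.004], [-0.003, -0.007, -1.0]]
contact_force: [0.6, -0.5, -2.1]
opening: 0.13
```

```bash
python3 -m jog '[[[0,0,1],0,1],[[0,0,3],0,1],[[0,0,3],0,1],[[0,0,3],0,1]]'; python3 -m jog '[[[0,0,1],0,1],[[0,0,1],0,1]]';python3 -m jog '[[[0,0,1],0,1],[[0,0,1],0,1]]';python3 -m jog '[[[0,0,1],0,1],[[0,0,1],0,1]]'
```

```text
time_s: 25.55
ee_pos: [0.5132, -0.0196, 0.1104]
tool_rot: [[-0.105, 0.994, -0.007], [0.994, 0.105, -0.004], [-0.003, -0.008, -1.0]]
contact_force: [0.5, 0.4, -2.5]
opening: 0.127
time_s: 25.75
ee_pos: [0.5131, -0.0196, 0.1093]
tool_rot: [[-0.105, 0.994, -0.007], [0.994, 0.105, -0.004], [-0.003, -0.008, -1.0]]
contact_force: [-0.3, -0.6, -2.4]
opening: 0.125
time_s: 25.95
ee_pos: [0.5131, -0.0196, 0.1082]
tool_rot: [[-0.105, 0.994, -0.008], [0.994, 0.105, -0.004], [-0.003, -0.008, -1.0]]
contact_force: [-0.8, -0.4, -2.2]
opening: 0.125
time_s: 26.15
ee_pos: [0.5132, -0.0197, 0.1079]
tool_rot: [[-0.105, 0.994, -0.007], [0.994, 0.105, -0.004], [-0.003, -0.008, -1.0]]
contact_force: [-4.7, -0.3, 8.3]
opening: 0.128
```

```bash
python3 -m jog '[[[0,0,0],0,0.4],[[0,0,0],0,0.2],[[0,0,0],0,0],[[0,0,0],0,0],[[0,0,0],0,0],[[0,0,0],0,0],[[0,0,0],0,0],[[0,0,-20],0,0],[[0,0,-60],0,-1],[[0,0,-110],0,-1],[[0,0,-150],0,-1],[[0,0,-150],0,-1]]'
python3 - <<'E'
from h import *
for n in("side","top"):
    im=ctrl.camera(n); cv2.imwrite(f"pics/{n}14.png",im[:,:,::-1])
E
```

```text
time_s: 27.35
ee_pos: [0.5164, -0.0193, 0.2632]
tool_rot: [[-0.105, 0.994, 0.002], [0.994, 0.105, -0.005], [-0.005, 0.001, -1.0]]
contact_force: [-0.0, 0.4, -0.2]
opening: 0.796
```

View pics/side14.png

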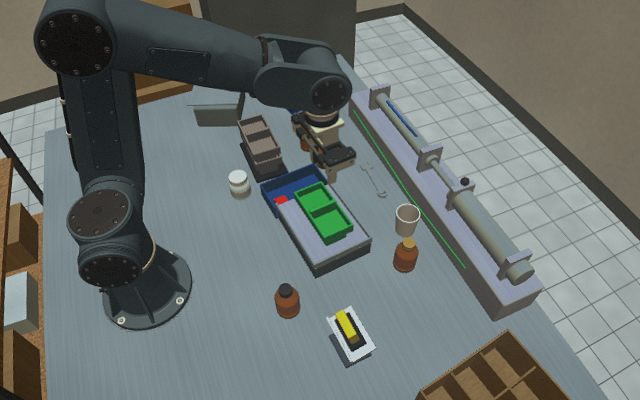

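View pics/top14.png

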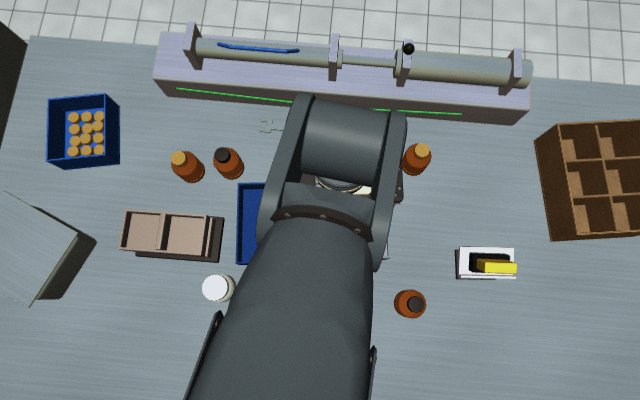

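```bash
python3 - <<'E'
from h import *
t=cv2.imread("pics/top14.png")[:,:,::-1].copy();s=cv2.imread("pics/side14.png")[:,:,::-1].copy()
for n,im,b in(("top",t,(400,135,440,165)),("side",s,(395,230,420,250)),("top",t,(160,145,195,170))):
    cs,_=blobs(im,GOLD,10,b)
    c=cs[0];x=cv2.boundingRect(c);print(n,x,cv2.minAreaRect(c)[0],onz(n,[cv2.minAreaRect(c)[0]],.103 if n=="top" else .1).round(4))
z=np.hstack([s[225:280,385:425],s[110:165,290:330],t[135:190,395:435],t[140:195,165:205]])
cv2.imwrite("pics/z14.png",cv2.resize(z[:,:,::-1],None,fx=4.8,fy=4.8,interpolation=cv2.INTER_CUBIC))
E
```

```text
top (415, 144, 15, 13) (422.0, 150.0) [[ 0.6821 -0.2016  0.103 ]]
side (403, 238, 12, 10) (408.5, 242.5) [[ 0.6843 -0.1995  0.1   ]]
top (171, 152, 14, 13) (177.5, 158.0) [[0.6129 0.3482 0.103 ]]
```

View pics/z14.png

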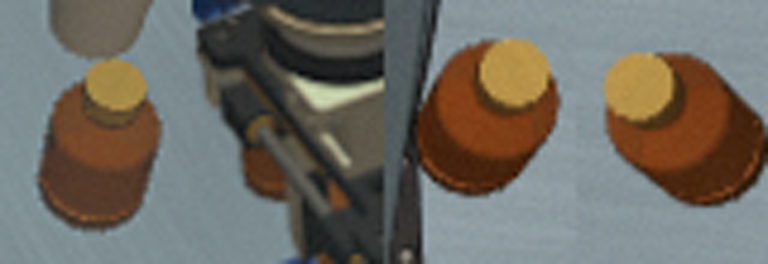

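```bash
python3 - <<'E'
from h import *
print("beaker",onz("top",[(377,126)],.08).round(3)); print("machine foot",onz("top",[(440,122),(520,124),(330,112)],0).round(3), onz("top",[(440,122)],.08).round(3))
E
python3 d.py .683 -.2005 .15 -45
```

```text
beaker [[ 0.741 -0.098  0.08 ]]
machine foot [[ 0.802 -0.266  0.   ]
 [ 0.815 -0.471 -0.   ]
 [ 0.803  0.018 -0.   ]] [[ 0.764 -0.246  0.08 ]]
t 27.45 pos [ 0.5143 -0.0191  0.2581] ang 96.02 open 0.882 F [0.9 0.3 0.3]
shift mm [-197.7  149.4  107.8] yaw -39.0
```

```bash
python3 -m jog '[[[-20,15,0],8,-1],[[-50,40,0],17,-1],[[-90,70,40],25,-1],[[-140,110,55],34,-1],[[-180,140,58],42,-1],[[-198,149,58],51,-1],[[-198,149,58],59,-1],[[-198,149,58],68,-1],[[-198,149,58],76,-1],[[-198,149,58],85,-1],[[-198,149,58],93,-1],[[-198,149,58],102,-1]]'
python3 -m jog '[[[0,0,0],9,-1],[[0,0,0],17,-1],[[0,0,0],26,-1],[[0,0,0],34,-1],[[0,0,0],39,-1],[[0,0,0],39,-1]]'
python3 d.py .683 -.2005 .031 -45
python3 - <<'E'
from h import *
for n in("side","top"):
    im=ctrl.camera(n); cv2.imwrite(f"pics/{n}15.png",im[:,:,::-1])
im=np.hstack([cv2.imread("pics/side15.png")[180:320,340:480],cv2.imread("pics/top15.png")[90:230,350:490]])
cv2.imwrite("pics/z15.png",cv2.resize(im,None,fx=2.8,fy=2.8,interpolation=cv2.INTER_CUBIC))
E
```

```text
time_s: 28.65
ee_pos: [0.6821, -0.2004, 0.1971]
tool_rot: [[0.995, -0.103, -0.009], [-0.103, -0.995, -0.003], [-0.009, 0.003, -1.0]]
contact_force: [-0.5, -0.8, -0.2]
opening: 0.998
time_s: 29.25
ee_pos: [0.6814, -0.2001, 0.1948]
tool_rot: [[0.707, -0.707, -0.013], [-0.707, -0.707, -0.001], [-0.008, 0.01, -1.0]]
contact_force: [-0.2, 0.2, -0.3]
opening: 1.004
t 29.25 pos [ 0.6814 -0.2001  0.1948] ang -45.0 open 1.004 F [-0.2  0.2 -0.3]
shift mm [  2.7  -2.5 163.7] yaw 0.0
```

View pics/z15.png

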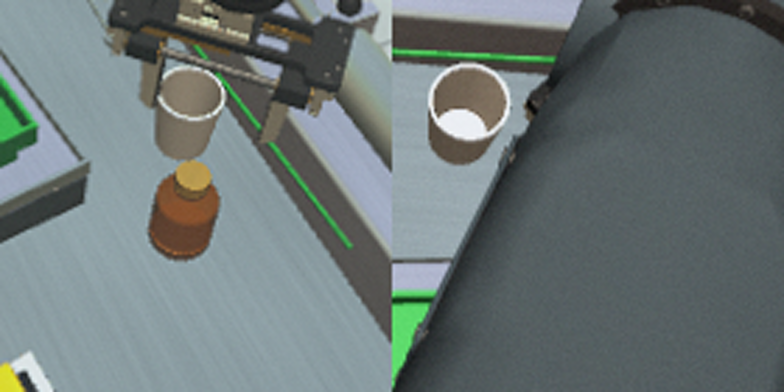

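```bash
python3 -m jog '[[[3,-2,30],0,-1],[[3,-2,70],0,-1],[[3,-2,90],0,-1],[[3,-2,90],0,-1]]'; python3 d.py .683 -.2005 .031 -45
python3 - <<'E'
from h import *
for n in("side","top"):
    im=ctrl.camera(n); cv2.imwrite(f"pics/{n}16.png",im[:,:,::-1])
im=np.hstack([cv2.imread("pics/side16.png")[180:320,340:480],cv2.imread("pics/top16.png")[90:230,350:490]])
cv2.imwrite("pics/z16.png",cv2.resize(im,None,fx=2.8,fy=2.8,interpolation=cv2.INTER_CUBIC))
E
```

```text
time_s: 29.75
ee_pos: [0.6821, -0.2004, 0.1014]
tool_rot: [[0.711, -0.703, -0.018], [-0.703, -0.711, 0.0], [-0.013, 0.012, -1.0]]
contact_force: [-0.8, 0.2, 0.5]
opening: 1.001
t 29.75 pos [ 0.6821 -0.2004  0.1014] ang -44.65 open 1.001 F [-0.8  0.2  0.5]
shift mm [ 1.6 -1.4 70.4] yaw 0.3
```

View pics/z16.png

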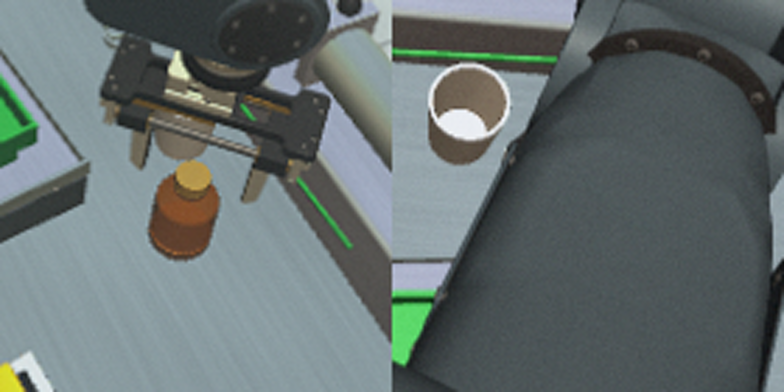

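```bash
python3 -m jog '[[[1,-1,25],0,-1],[[1,-1,50],0,-1],[[1,-1,66],0,-1],[[1,-1,69],0,-1],[[1,-1,69],0,-1],[[1,-1,69],0,1],[[1,-1,69],0,1],[[1,-1,69],0,1],[[1,-1,69],0,1],[[1,-1,69],0,1],[[1,-1,69],0,1],[[1,-1,69],0,1]]' 30; python3 -m jog '[[[0,0,0],0,1],[[0,0,0],0,1],[[0,0,0],0,1],[[0,0,0],0,1]]'
```

```text
time_s: 31.05
ee_pos: [0.6849, -0.201, 0.0372]
tool_rot: [[0.711, -0.703, -0.012], [-0.703, -0.711, -0.002], [-0.007, 0.009, -1.0]]
contact_force: [-3.8, 2.0, 5.5]
opening: 0.657
time_s: 31.45
ee_pos: [0.6849, -0.2011, 0.0372]
tool_rot: [[0.711, -0.703, -0.012], [-0.703, -0.711, -0.001], [-0.007, 0.009, -1.0]]
contact_force: [-2.0, 2.2, 2.7]
opening: 0.655
```

```bash
python3 -m jog '[[[0,0,-2],0,1],[[0,0,-10],0,1],[[0,0,-20],0,1],[[0,0,-20],0,1]]'
python3 - <<'E'
from h import *
for n in("side","top"):
    im=ctrl.camera(n); cv2.imwrite(f"pics/{n}17.png",im[:,:,::-1])
im=np.hstack([cv2.imread("pics/side17.png")[180:320,340:480],cv2.imread("pics/top17.png")[90:230,350:490]])
cv2.imwrite("pics/z17.png",cv2.resize(im,None,fx=2.8,fy=2.8,interpolation=cv2.INTER_CUBIC))
E
```

```text
time_s: 31.85
ee_pos: [0.6861, -0.2014, 0.0593]
tool_rot: [[0.711, -0.703, -0.009], [-0.703, -0.711, -0.003], [-0.004, 0.008, -1.0]]
contact_force: [-0.4, -0.0, -2.8]
opening: 0.656
```

View pics/z17.png

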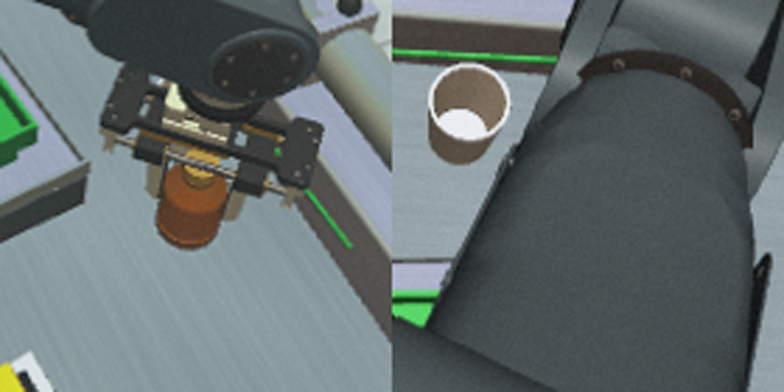

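```bash
python3 - <<'E'
from h import *
im=cv2.imread("pics/side14.png")[175:255,285:365];cv2.imwrite("pics/ze.png",cv2.resize(im,None,fx=7,fy=7,interpolation=cv2.INTER_CUBIC))
E
```

```text
(no output)
```

View pics/ze.png

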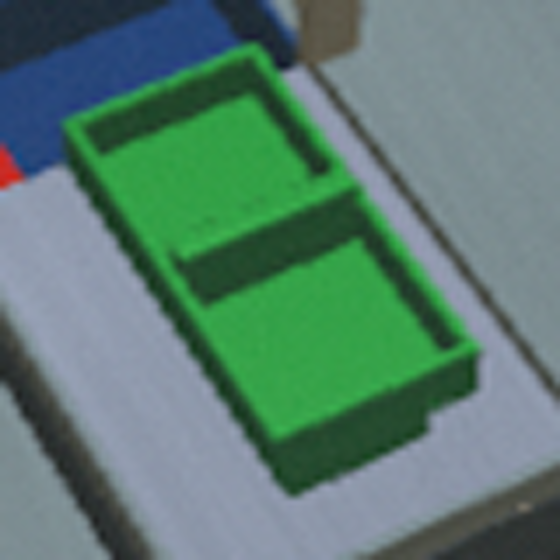

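```bash
python3 - <<'E'
from h import *
k=np.array([(66,124),(258,44),(478,352),(276,440)])/7+[285,175]
w=onz("side",k,.126);print(w.round(4).tolist(),w.mean(0).round(4),[round(float(np.linalg.norm(w[i]-w[i-1])),3) for i in range(4)])
d=(w[0]-w[3]+w[1]-w[2])[:2];a=np.arctan2(-d[0],d[1]);print("yaw",np.degrees(a))
c=np.array([.514,-.0205]);e=np.array([-np.sin(np.radians(6)),np.cos(np.radians(6))])
print("comp +y,-y",c+.045*e,c-.045*e)
E
python3 d.py .5187 -.0653 .23 6
```

```text
[[0.4634, 0.0575, 0.126], [0.55, 0.0671, 0.126], [0.5661, -0.109, 0.126], [0.4813, -0.1164, 0.126]] [ 0.5152 -0.0252  0.126 ] [0.175, 0.087, 0.177, 0.085]
yaw 5.556417702621461
comp +y,-y [0.50929622 0.02425349] [ 0.51870378 -0.06525349]
t 31.95 pos [ 0.6853 -0.2011  0.0577] ang -44.69 open 0.66 F [-0.6 -0.7 -3.4]
shift mm [-215.1   22.2 -170.7] yaw -50.7
```

```bash
python3 -m jog '[[[0,0,-40],0,1],[[0,0,-80],0,1],[[0,0,-120],0,1],[[0,0,-155],0,1],[[-20,2,-155],-8,1],[[-60,6,-155],-17,1],[[-100,10,-155],-25,1],[[-140,14,-155],-34,1],[[-180,19,-155],-42,1],[[-215,22,-155],-51,1],[[-215,22,-155],-51,1],[[-215,22,-155],-51,1]]';  python3 d.py .519 -.067 .165 6
python3 - <<'E'
from h import *
for n in("side","top"):
    im=ctrl.camera(n); cv2.imwrite(f"pics/{n}18.png",im[:,:,::-1])
im=np.hstack([cv2.imread("pics/side18.png")[140:280,260:400],cv2.imread("pics/top18.png")[130:270,270:410]])
cv2.imwrite("pics/z18.png",cv2.resize(im,None,fx=2.8,fy=2.8,interpolation=cv2.INTER_CUBIC))
E
```

```text
time_s: 33.15
ee_pos: [0.5187, -0.0651, 0.2147]
tool_rot: [[0.994, 0.11, -0.01], [0.11, -0.994, -0.002], [-0.01, 0.001, -1.0]]
contact_force: [-0.0, 0.4, -2.8]
opening: 0.66
t 33.15 pos [ 0.5187 -0.0651  0.2147] ang 6.3 open 0.66 F [-0.   0.4 -2.8]
shift mm [ 0.6  1.9 49.7] yaw 0.3
```

View pics/z18.png

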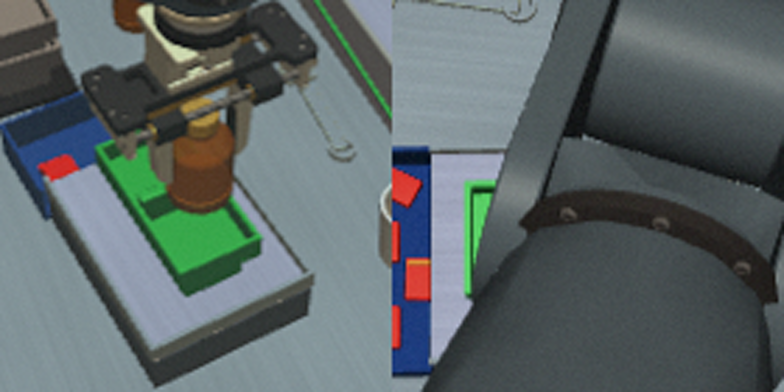

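```bash
python3 -m jog '[[[1,2,25],0,1],[[1,2,45],0,1],[[1,2,60],0,1],[[1,2,65],0,1],[[1,2,68],0,1],[[1,2,68],0,1]]';  python3 d.py .519 -.067 .139 6
python3 - <<'E'
from h import *
im=cv2.cvtColor(ctrl.camera("side"),cv2.COLOR_RGB2BGR);cv2.imwrite("pics/side19.png",im)
cv2.imwrite("pics/z19.png",cv2.resize(im[160:260,280:380],None,fx=5,fy=5,interpolation=cv2.INTER_CUBIC))
E
```

```text
time_s: 33.85
ee_pos: [0.5202, -0.068, 0.1465]
tool_rot: [[0.994, 0.108, -0.01], [0.108, -0.994, -0.002], [-0.01, 0.001, -1.0]]
contact_force: [-0.2, -0.2, -1.9]
opening: 0.652
t 33.85 pos [ 0.5202 -0.068   0.1465] ang 6.18 open 0.652 F [-0.2 -0.2 -1.9]
shift mm [-1.  -1.2  7.5] yaw 0.2
```

View pics/z19.png

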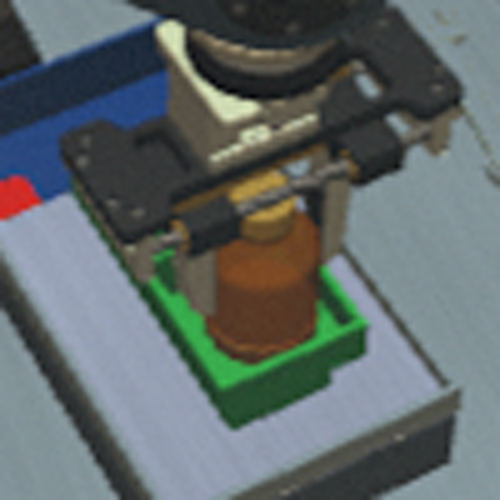

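```bash
python3 -m jog '[[[0,0,3],0,1],[[0,0,5],0,1],[[0,0,6],0,1],[[0,0,6],0,1]]';  python3 -m jog '[[[0,0,1],0,1],[[0,0,1],0,1]]';python3 -m jog '[[[0,0,1],0,1],[[0,0,1],0,1]]'
```

```text
time_s: 34.3
ee_pos: [0.5202, -0.0679, 0.1408]
tool_rot: [[0.994, 0.108, -0.01], [0.108, -0.994, -0.002], [-0.01, 0.001, -1.0]]
contact_force: [0.7, -0.1, -3.0]
opening: 0.656
time_s: 34.5
ee_pos: [0.5201, -0.0679, 0.1397]
tool_rot: [[0.994, 0.108, -0.01], [0.108, -0.994, -0.002], [-0.01, 0.001, -1.0]]
contact_force: [-0.3, 0.4, -2.4]
opening: 0.659
time_s: 34.7
ee_pos: [0.5202, -0.0678, 0.1393]
tool_rot: [[0.994, 0.108, -0.009], [0.108, -0.994, -0.002], [-0.01, 0.001, -1.0]]
contact_force: [-2.8, 1.5, 3.6]
opening: 0.653
```

```bash
python3 -m jog '[[[0,0,0],0,0],[[0,0,0],0,-0.3],[[0,0,0],0,-1],[[0,0,0],0,-1],[[0,0,0],0,-1],[[0,0,0],0,-1],[[0,0,-20],0,-1],[[0,0,-60],0,-1],[[0,0,-100],0,-1],[[0,0,-100],0,-1]]'; python3 d.py .614 .347 .2 6
python3 - <<'E'
from h import *
for n in("side","top"):
    im=ctrl.camera(n); cv2.imwrite(f"pics/{n}20.png",im[:,:,::-1])
im=np.hstack([cv2.imread("pics/side20.png")[110:270,260:400],cv2.imread("pics/top20.png")[110:270,140:300]])
cv2.imwrite("pics/z20.png",cv2.resize(im,None,fx=2.6,fy=2.6,interpolation=cv2.INTER_CUBIC))
cs,_=blobs(cv2.imread("pics/top20.png")[:,:,::-1].copy(),GOLD,10,(150,130,215,180));print([cv2.minAreaRect(c)[0] for c in cs])
E
```

```text
time_s: 35.7
ee_pos: [0.5234, -0.0681, 0.2443]
tool_rot: [[0.994, 0.108, -0.001], [0.108, -0.994, -0.004], [-0.002, 0.004, -1.0]]
contact_force: [0.2, 0.0, -0.4]
opening: 0.998
t 35.7 pos [ 0.5234 -0.0681  0.2443] ang 6.2 open 0.998 F [ 0.2  0.  -0.4]
shift mm [ 135.  -403.    42.6] yaw 0.2
[(178.0, 158.0)]
```

View pics/z20.png

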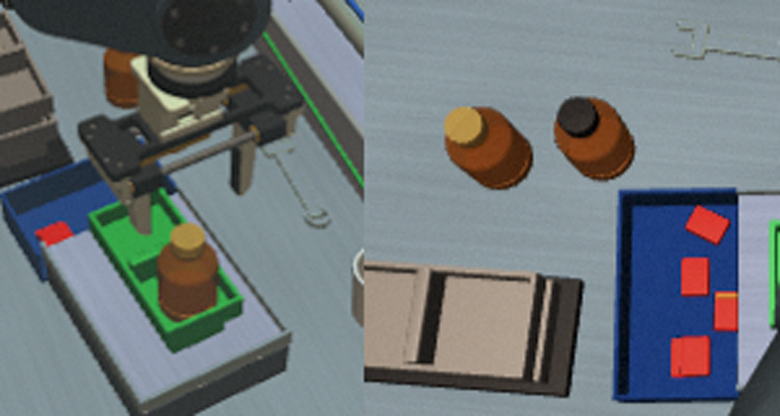

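```bash
python3 -m jog '[[[135,-403,30],0,-1],[[135,-403,30],0,-1],[[135,-403,30],0,-1],[[135,-403,30],0,-1],[[135,-403,30],0,-1],[[135,-403,30],0,-1],[[135,-403,30],0,-1],[[135,-403,30],0,-1],[[135,-403,30],0,-1],[[135,-403,60],0,-1],[[135,-403,100],0,-1],[[135,-403,120],0,-1]]'; python3 d.py .6135 .3475 .033 6
python3 - <<'E'
from h import *
for n in("side","top"):
    im=ctrl.camera(n); cv2.imwrite(f"pics/{n}21.png",im[:,:,::-1])
im=np.hstack([cv2.imread("pics/side21.png")[80:220,240:380],cv2.imread("pics/top21.png")[100:240,140:280]])
cv2.imwrite("pics/z21.png",cv2.resize(im,None,fx=2.8,fy=2.8,interpolation=cv2.INTER_CUBIC))
E
```

```text
time_s: 37.0
ee_pos: [0.6087, 0.3465, 0.1121]
tool_rot: [[0.994, 0.108, -0.014], [0.108, -0.994, -0.006], [-0.015, 0.004, -1.0]]
contact_force: [0.4, 0.3, 0.1]
opening: 1.0
t 37.0 pos [0.6087 0.3465 0.1121] ang 6.22 open 1.0 F [0.4 0.3 0.1]
shift mm [ 6.  -0.8 79. ] yaw 0.2
```

View pics/z21.png

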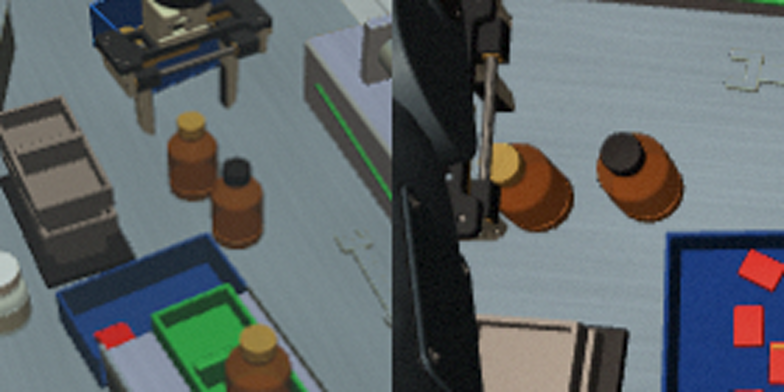

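```bash
python3 -m jog '[[[6,-1,10],0,-1],[[6,-1,40],0,-1],[[6,-1,65],0,-1],[[6,-1,78],0,-1],[[6,-1,78],0,-1],[[6,-1,78],0,-1]]'; python3 d.py .6135 .3475 .033 6;  python3 -m jog '[[[0,0,0],0,1],[[0,0,0],0,1],[[0,0,0],0,1],[[0,0,0],0,1],[[0,0,0],0,1],[[0,0,0],0,1],[[0,0,0],0,1],[[0,0,0],0,1],[[0,0,0],0,1]]' 30
```

```text
time_s: 37.7
ee_pos: [0.614, 0.3476, 0.0355]
tool_rot: [[0.994, 0.108, -0.014], [0.108, -0.994, -0.005], [-0.015, 0.004, -1.0]]
contact_force: [0.1, 0.5, 0.1]
opening: 0.997
t 37.7 pos [0.614  0.3476 0.0355] ang 6.2 open 0.997 F [0.1 0.5 0.1]
shift mm [-0.5  0.   2.5] yaw 0.2
time_s: 38.6
ee_pos: [0.614, 0.3476, 0.0358]
tool_rot: [[0.994, 0.108, -0.014], [0.108, -0.994, -0.005], [-0.015, 0.004, -1.0]]
contact_force: [-2.3, -1.3, 4.9]
opening: 0.661
```

```bash
python3 -m jog '[[[0,0,-5],0,1],[[0,0,-40],0,1],[[0,0,-85],0,1],[[0,0,-130],0,1],[[0,0,-165],0,1],[[0,0,-165],0,1],[[0,0,-165],0,1]]'; python3 d.py .510 .023 .2 6
```

```text
time_s: 39.3
ee_pos: [0.6162, 0.3484, 0.2003]
tool_rot: [[0.994, 0.108, -0.015], [0.108, -0.994, -0.006], [-0.015, 0.004, -1.0]]
contact_force: [0.4, -0.5, -4.4]
opening: 0.66
t 39.3 pos [0.6162 0.3484 0.2003] ang 6.2 open 0.66 F [ 0.4 -0.5 -4.4]
shift mm [-140.7  312.     3.7] yaw 0.2
```

```bash
python3 -m jog '[[[-18,40,0],0,1],[[-36,80,0],0,1],[[-54,120,0],0,1],[[-72,160,0],0,1],[[-90,200,0],0,1],[[-108,240,0],0,1],[[-126,280,0],0,1],[[-137,304,0],0,1],[[-141,312,0],0,1],[[-141,312,0],0,1],[[-141,312,0],0,1]]'; python3 d.py .510 .023 .145 6
python3 - <<'E'
from h import *
im=cv2.cvtColor(ctrl.camera("side"),cv2.COLOR_RGB2BGR);cv2.imwrite("pics/side22.png",im)
cv2.imwrite("pics/z22.png",cv2.resize(im[150:260,270:380],None,fx=5,fy=5,interpolation=cv2.INTER_CUBIC))
E
```

```text
time_s: 40.4
ee_pos: [0.5097, 0.0238, 0.2029]
tool_rot: [[0.994, 0.108, -0.016], [0.108, -0.994, -0.005], [-0.016, 0.003, -1.0]]
contact_force: [1.4, 0.0, -2.7]
opening: 0.66
t 40.4 pos [0.5097 0.0238 0.2029] ang 6.21 open 0.66 F [ 1.4  0.  -2.7]
shift mm [ 1.1  0.6 57.9] yaw 0.2
```

View pics/z22.png

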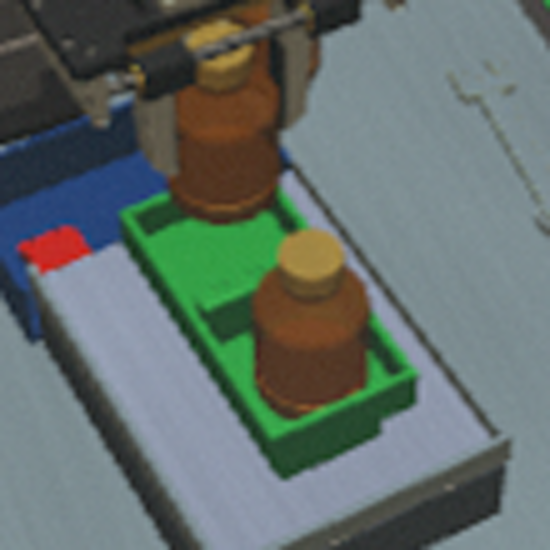

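```bash
python3 -m jog '[[[1,1,20],0,1],[[1,1,40],0,1],[[1,1,52],0,1],[[1,1,58],0,1],[[1,1,60],0,1],[[1,1,60],0,1]]'; python3 d.py .510 .023 .138 6
python3 - <<'E'
from h import *
im=cv2.cvtColor(ctrl.camera("side"),cv2.COLOR_RGB2BGR);cv2.imwrite("pics/side23.png",im)
cv2.imwrite("pics/z23.png",cv2.resize(im[150:260,270:380],None,fx=5,fy=5,interpolation=cv2.INTER_CUBIC))
E
```

```text
time_s: 41.05
ee_pos: [0.5103, 0.023, 0.1434]
tool_rot: [[0.994, 0.109, -0.015], [0.109, -0.994, -0.005], [-0.015, 0.004, -1.0]]
contact_force: [0.1, 0.5, -2.3]
opening: 0.66
t 41.05 pos [0.5103 0.023  0.1434] ang 6.26 open 0.66 F [ 0.1  0.5 -2.3]
shift mm [-0.2 -0.   5.4] yaw 0.3
```

View pics/z23.png

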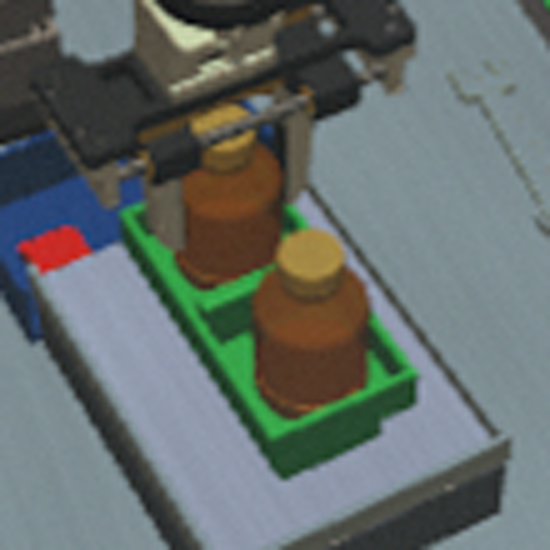

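```bash
python3 -m jog '[[[0,0,2],0,1],[[0,0,4],0,1],[[0,0,4],0,1]]';  python3 -m jog '[[[0,0,1],0,1],[[0,0,1],0,1]]';python3 -m jog '[[[0,0,1],0,1],[[0,0,1],0,1]]'
```

```text
time_s: 41.4
ee_pos: [0.5103, 0.0229, 0.1396]
tool_rot: [[0.994, 0.109, -0.014], [0.109, -0.994, -0.005], [-0.015, 0.004, -1.0]]
contact_force: [-0.3, -0.5, -2.7]
opening: 0.661
time_s: 41.6
ee_pos: [0.5103, 0.0229, 0.1385]
tool_rot: [[0.994, 0.109, -0.015], [0.109, -0.994, -0.005], [-0.015, 0.004, -1.0]]
contact_force: [-0.4, -0.1, -2.1]
opening: 0.659
time_s: 41.8
ee_pos: [0.5103, 0.0229, 0.1378]
tool_rot: [[0.994, 0.109, -0.014], [0.109, -0.994, -0.005], [-0.015, 0.004, -1.0]]
contact_force: [-2.5, 1.2, 1.9]
opening: 0.663
```

Contact came at 0.1378 against an expected 0.138, so I'll release, retreat and check everything.

```bash
python3 -m jog '[[[0,0,0],0,0],[[0,0,0],0,-0.3],[[0,0,0],0,-1],[[0,0,0],0,-1],[[0,0,0],0,-1],[[0,0,0],0,-1],[[0,0,-20],0,-1],[[0,0,-60],0,-1],[[0,0,-100],0,-1],[[0,0,-140],0,-1],[[0,0,-140],0,-1]]'; python3 d.py .25 .45 .28 6
```

```text
time_s: 42.9
ee_pos: [0.5144, 0.0236, 0.2829]
tool_rot: [[0.994, 0.109, -0.006], [0.109, -0.994, -0.006], [-0.006, 0.005, -1.0]]
contact_force: [-0.0, 0.1, 0.3]
opening: 1.0
t 42.9 pos [0.5144 0.0236 0.2829] ang 6.25 open 1.0 F [-0.   0.1  0.3]
shift mm [-216.4 -452.6    2. ] yaw 0.2
```

```bash
python3 -m jog '[[[-216,-453,0],0,-1],[[-216,-453,0],0,-1],[[-216,-453,0],0,-1],[[-216,-453,0],0,-1],[[-216,-453,0],0,-1],[[-216,-453,0],0,-1],[[-216,-453,0],0,-1],[[-216,-453,0],0,-1],[[-216,-453,0],0,-1],[[-216,-453,0],0,-1],[[-216,-453,0],0,-1],[[-216,-453,0],0,-1]]'
python3 - <<'E'
from h import *
for n in("side","top"):
    im=ctrl.camera(n); cv2.imwrite(f"pics/{n}24.png",im[:,:,::-1])
s=cv2.imread("pics/side24.png");t=cv2.imread("pics/top24.png")
z=np.hstack([s[150:250,255:385],t[170:270,230:400]]);cv2.imwrite("pics/z24.png",cv2.resize(z,None,fx=2.6,fy=2.6,interpolation=cv2.INTER_CUBIC))
cc,_=blobs(t[:,:,::-1].copy(),RED,15)
for c in cc: print(cv2.contourArea(c),np.round(cv2.minAreaRect(c)[0]))
E
```

```text
time_s: 44.1
ee_pos: [0.2496, 0.4506, 0.2811]
tool_rot: [[0.994, 0.111, -0.006], [0.111, -0.994, -0.007], [-0.007, 0.006, -1.0]]
contact_force: [0.4, 0.3, -0.4]
opening: 0.998
189.0 [265. 246.]
121.5 [271. 196.]
118.5 [267. 216.]
88.5 [279. 230.]
```

View pics/top24.png

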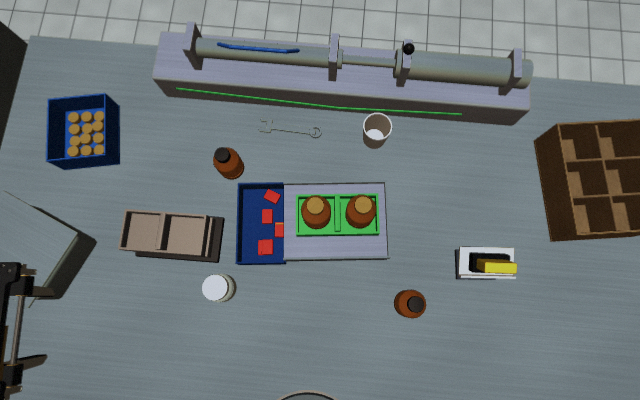

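View pics/side24.png

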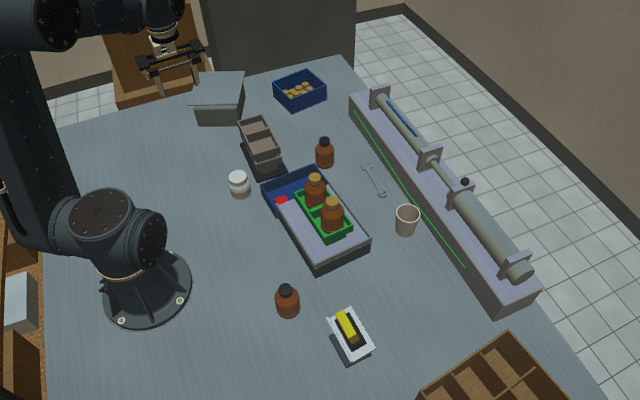

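View pics/z24.png

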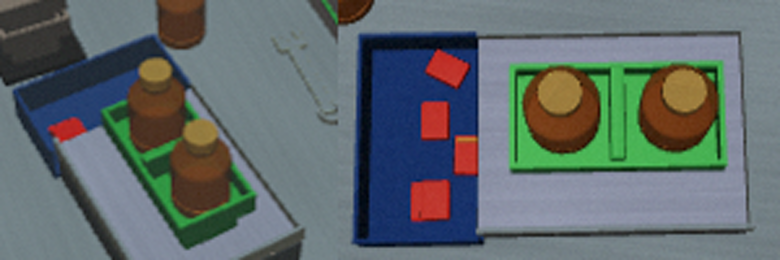

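```bash
python3 - <<'E'
from h import *
t=cv2.imread("pics/top24.png")[:,:,::-1].copy();cs,_=blobs(t,GOLD,40,(295,185,385,240))
print([onz("top",[cv2.minAreaRect(c)[0]],.207).round(4).tolist() for c in cs])
s=cv2.imread("pics/side24.png")[:,:,::-1].copy();cs,_=blobs(s,GOLD,20,(300,165,350,215))
print([onz("side",[cv2.minAreaRect(c)[0]],.204).round(4).tolist() for c in cs])
print(ctrl.finish_job())
E
```

```text
[[[0.5211, -0.0701, 0.207]], [[0.5106, 0.0229, 0.207]]]
[[[0.5212, -0.0687, 0.204]], [[0.5119, 0.0227, 0.204]]]
the job is handed in; nothing more can be done
None
```

The job is done and handed in at about 44 s of the 184 s allowed. `finish_job` gives no verdict.

- **Wiping:** I found five red pieces and wiped them into the pan in two passes. The fingers stayed about 30 mm above them throughout. My first two tries at setting the scraper on the plate landed on the lip at the closed end (29 and 41 N at the wrist), so I lifted it and set it down a few millimetres further in.
- **Scraper:** it lies foot down and flat on the sloped rest, near the middle of the deck.
- **Crate:** the green crate was set on the plate. The tool touched down at the height expected for feet on the plate, and the last pictures show it level.
- **Bottles:** both gold-capped bottles stand one per compartment. Each touched down within 1 mm of the crate floor height. Their cap positions in both cameras match the release points within 2 mm.
- **Everything else:** the grey crates, black-capped bottles, beaker, jar and wrench look unmoved in the last pictures, judged by eye. I did not measure them against their start positions.

**Less certain:**
- In the last top picture the five pieces show as four red blobs, one about 1.5 times normal size. I read that one as two overlapping pieces.
- One piece lies against the plate wall, partly hidden below its edge.
- The two cameras disagreed by up to about 6 mm on the plate's and crate's corners; where I touched down fitted the top view better.

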